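# Swap strobe batteries between charger and carry case

### The arm

A 6-joint arm with a two-finger parallel gripper is mounted at the origin on the work surface. World frame = base frame: x ahead of the robot, y to its left, z up, the work surface at z = 0. Lengths are in mm, angles in rad, forces in N, time in s.
With the tool pointing down it reaches from about 300 to 775 mm from the base axis. Payload 14.6 kg.
Tool frame: the origin (TCP) lies on the centre line of the jaws, within the pads' length; the fingertips stand 19 mm ahead of it and the grasp point (between the pads) is the TCP (bot.tip_reach is the distance from the TCP to the fingertips, in mm); y points along the fingers, x is the direction in which the jaws open and shut, and the axes are right-handed (so a half turn about y gives the same grasp; the last joint's range is limited). The gripper opens to 85 mm and grips with 20 to 120 N. Pads are 22 mm wide; open, the fingers measure 114 mm over their backs; the gripper's body (76 mm by 85 mm) begins 54 mm behind the grasp point. The pads swing forward as they close: fully open they stand 13 mm farther back than shut.
Start: joints at [-1.412, 0.3, 1.521, -0, 1.321, -0.067], TCP at [123.131, -536.03, 250.281] pointing down, gripper open.
Joint ranges: [-3.03, 3.03], [-0.79, 2.21], [0.23, 2.52], [-1.04, 4.18], [0, 3.07], [-2.55, 2.55]. Speed limits (rad/s): [2.22, 2.22, 2.57, 3.14, 3.14, 3.14].

### API

Orientations are given as a unit quaternion [w, x, y, z].
In Python, from rig import bot gives the robot as it stands. Calls block until the motion is done:
- bot.move_to(position, orientation): joint-space move of the TCP to a pose.
- bot.servo_line(position, attitude=None, speed=150, until_force=None): straight line of the TCP; attitude=None keeps the orientation; speed is the mean speed in mm/s. With until_force (N) it stops when the force on the tool has changed by that much, and returns True; else False.
- bot.move_joints(angles): joint-space move.
- bot.move_gripper(opening, grip_force=None): finger opening in mm; grip_force is the grip in N (None keeps the last); returns when the fingers have stopped.
- bot.dwell(seconds).
- bot.ik(position, orientation): joint angles nearest the present ones, or None.
- bot.read_state(): the state.
- bot.read_camera(name): name is "side" or "top"; returns a dict with "image" (400x640x3 uint8, blue, green, red), "depth" (400x640 float32, mm along the optical axis (not along the pixel's ray), 0 where there is no reading), "fovy" (degrees; the focal length in pixels is half the picture's height over the tangent of half this angle, whatever the lens; pixels are square), "cx", "cy" (the principal point, pixels), "eye" and "attitude" of the camera in the world. Camera axes: x right, y down, z forward; pixel columns grow to the right and rows downward; lengths in mm; the calibration is good to about 2 mm. A picture is of the moment at which its call begins.
A pose or a line that the arm cannot do raises bot.MotionError and nothing moves.
- bot.finish_job(): hands the job in, once; it reports no verdict.
The state is a dict: "clock": time; "joint_positions": joint angles; "qvel": joint speeds; "effort": joint torques, N m; "ee_pos": TCP position; "tool_rot": TCP orientation; "ft_force": force on the tool from outside, world axes, zero at the start; "moment": the same for the moment, N m; "grip_width": finger opening in mm.
Only numpy, scipy, OpenCV 4.12 (cv2) and the standard library are available. Lean on these libraries where they do the work, as an engineer would, in place of code of your own. Each camera call takes 0.05 s, during which the arm holds its last target.

### The job

Change over the strobe batteries: switch the charger off before you draw any battery from it, stand every charged battery (four green lights) upright in a free slot of the yellow carry case, and stand every flat one (one red light) lying on the table upright, foot down, in a free bay of the charger, all pushed fully home. Leave the half-charged battery (two yellow lights) in its bay and do not disturb the other things on the table; when all the batteries are in place, switch the charger back on.

Things in the scene. Friction and masses are not known exactly. Their poses are not given: they have to be found in the camera images.
- charger: battery charger, fixed, 120 mm along x, 330 along y, 60 high; origin under its centre. Its black part has four bays in a row along y, 54 mm apart, each a pocket 60 mm (x) by 44 (y), 32 deep, chamfered; the rotary switch is on the grey console at its -y end, 84 mm from the nearest bay. At the start each bay is empty or holds one charged or half-charged battery, in any order
- bay1 (a point): centre of the floor of bay 1 of the charger, 32 mm below the rim; axes as the charger's; a seated battery's origin lies here (2 mm play each way) and 68 mm of it stand out
- bay2 (a point): centre of the floor of bay 2 of the charger, 32 mm below the rim; axes as the charger's; a seated battery's origin lies here (2 mm play each way) and 68 mm of it stand out
- bay3 (a point): centre of the floor of bay 3 of the charger, 32 mm below the rim; axes as the charger's; a seated battery's origin lies here (2 mm play each way) and 68 mm of it stand out
- bay4 (a point): centre of the floor of bay 4 of the charger, 32 mm below the rim; axes as the charger's; a seated battery's origin lies here (2 mm play each way) and 68 mm of it stand out
- case: yellow hard carry case, fixed, folded fully open: tray 136 mm along x, 280 along y, 70 high, origin under the tray's centre; the lid lies open behind it (+x). The dark foam in the tray has four upright slots in a row along y, 62 mm apart, each 60 mm (x) by 44 (y), 45 deep, all free at the start. Charger and case may stand left or right
- slot1 (a point): centre of the floor of slot 1 of the case, 45 mm below the foam's top; axes as the case's; a seated battery's origin lies here (2 mm play each way) and 55 mm of it stand out
- slot2 (a point): centre of the floor of slot 2 of the case, 45 mm below the foam's top; axes as the case's; a seated battery's origin lies here (2 mm play each way) and 55 mm of it stand out
- slot3 (a point): centre of the floor of slot 3 of the case, 45 mm below the foam's top; axes as the case's; a seated battery's origin lies here (2 mm play each way) and 55 mm of it stand out
- slot4 (a point): centre of the floor of slot 4 of the case, 45 mm below the foam's top; axes as the case's; a seated battery's origin lies here (2 mm play each way) and 55 mm of it stand out
- switch (a joint): orange rotary main switch of the charger, rad: 0 is off (its bar lies along the charger's x), 1.05 is on (bar turned 60 degrees clockwise seen from above), stops at both ends; it starts on, turns easily (about 0.03 N m) and stays where it is left
- switch_grip (a point): point on the vertical turning axis of the rotary switch, 7 mm below the top of its bar, the height at which to grip it; the bar is 42 mm long, 14 mm thick and stands 38 mm above the console plate
- full1: fully charged battery, four green lights on its top, in a bay of the charger at the start; 100 mm tall along its z, 56 mm wide along its x, 40 mm thick along its y; grey with a black band round the foot, about 0.4 kg; origin at the centre of its foot face, z towards its top; it may stand either way round
- full2: fully charged battery, four green lights on its top, in a bay of the charger at the start; 100 mm tall along its z, 56 mm wide along its x, 40 mm thick along its y; grey with a black band round the foot, about 0.4 kg; origin at the centre of its foot face, z towards its top; it may stand either way round
- full3: fully charged battery, four green lights on its top, in a bay of the charger at the start; 100 mm tall along its z, 56 mm wide along its x, 40 mm thick along its y; grey with a black band round the foot, about 0.4 kg; origin at the centre of its foot face, z towards its top; it may stand either way round
- half: half-charged battery, two yellow lights on its top, in a bay of the charger; 100 mm tall along its z, 56 mm wide along its x, 40 mm thick along its y; grey with a black band round the foot, about 0.4 kg; origin at the centre of its foot face, z towards its top; it may stand either way round
- flat1: flat battery, one red light on its top end and sides, lying on a broad face on the table at the start, its top end roughly to the left or right; 100 mm long along its x, 56 mm wide along its y, 40 mm thick along its z; grey with a black band round the foot, about 0.4 kg; origin at the centre of its foot face, x towards the top end, so x points up when it stands; it may stand either way round in a bay
- flat2: flat battery, one red light on its top end and sides, lying on a broad face on the table at the start, its top end roughly to the left or right; 100 mm long along its x, 56 mm wide along its y, 40 mm thick along its z; grey with a black band round the foot, about 0.4 kg; origin at the centre of its foot face, x towards the top end, so x points up when it stands; it may stand either way round in a bay
- flat3: flat battery, one red light on its top end and sides, lying on a broad face on the table at the start, its top end roughly to the left or right; 100 mm long along its x, 56 mm wide along its y, 40 mm thick along its z; grey with a black band round the foot, about 0.4 kg; origin at the centre of its foot face, x towards the top end, so x points up when it stands; it may stand either way round in a bay
- sprayer: bystander, not to be disturbed: dark green spray bottle with a white head, 72 mm across, 142 mm tall; origin under its centre
- scissors: bystander, not to be disturbed: scissors with brass bows, 155 mm long, lying flat; origin at the pivot
- paperweight: bystander, not to be disturbed: blue pebble-shaped paperweight, 52 mm across, 20 mm high, just behind the charger
- tape_roll: bystander, not to be disturbed: black roll of tape, 104 mm across, 24 mm high, lying flat
- mug: bystander, not to be disturbed: blue mug, 76 mm across, 85 mm tall, handle at its +y

How it is judged:
By the outcome, as a careful person would: the job done as asked, in the order asked, and still so for the second after the job is handed in, with the robot touching nothing.
Of full1, full2, full3 only 1 to 2 are there at a start; the rules pass over those that are not, and their reading is None.
Of flat1, flat2, flat3 only 2 to 3 are there at a start; the rules pass over those that are not, and their reading is None.
At some moment in a run one of flat1, flat2, flat3 may be knocked a few centimetres aside while the robot is not near it.
It also fails if it takes over 210 s, if anything falls off the work surface, if the arm or the gripper's body presses on something with over 40 N, if the wrist force passes 120 N, or if a joint passes its speed limit or range.

## Working session

There is one attempt and no reset: what is moved stays moved. The work goes in short steps, each a Python script; the robot and the scene stay as the last script left them, time stands still between calls to the robot, and variables do not carry over. Pictures are saved under pics/ and viewed, and the job is handed in when it is done.

```bash
ls -la; mkdir -p pics; python3 - <<'E'
from rig import bot
import cv2,numpy as np
for n in("top","side"):
    c=bot.read_camera(n)
    cv2.imwrite(f"pics/{n}0.png",c["image"]); np.savez(f"pics/{n}0.npz",**c)
    print(n,c["fovy"],c["cx"],c["cy"],c["eye"],c["attitude"])
s=bot.read_state();print(s)
E
```

```text
total 12
drwxr-xr-x  3 agent agent 4096 Dec  6 07:50 .
drwxr-xr-x 23 root  root  4096 Dec  6 07:50 ..
drwxr-xr-x  2 agent agent 4096 Dec  6 07:50 pics
top 50.38165392589866 320.6585602307691 198.89803668024032 [ 358.28533872  -11.16588087 1274.78825544] [ 0.07003353 -0.69553755  0.71224767 -0.06345134]
side 42.52320374515654 313.9564970323545 204.47334443759286 [  17.38719762 1115.91328608 1196.00293821] [ 0.08490662 -0.21265744  0.88635247 -0.40242638]
{'clock': 0.1, 'joint_positions': array([-1.41158341e+00,  3.00436860e-01,  1.52150056e+00, -8.67631806e-06,
        1.32070447e+00, -6.65790181e-02]), 'qvel': array([ 7.85359497e-04, -2.00685471e-03, -1.68872724e-03,  5.61969953e-06,
       -7.99309492e-04,  1.38991763e-03]), 'effort': array([ 1.84199635e-03, -5.44377244e+01, -3.62369478e+01, -7.05944785e-05,
        3.04218949e-03,  1.33127062e-05]), 'ee_pos': array([ 123.11047738, -535.85667888,  249.7741499 ]), 'tool_rot': array([ 0.55339324, -0.55289787,  0.44076438, -0.44021203]), 'ft_force': array([ 0.00328321, -0.19729621, -0.5234799 ]), 'moment': array([ 0.05544612, -0.0124048 ,  0.00218582]), 'grip_width': 85.35992728836298}
```

View pics/top0.png

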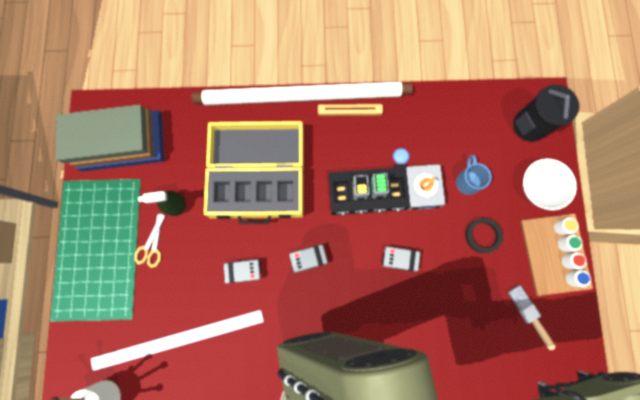

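View pics/side0.png

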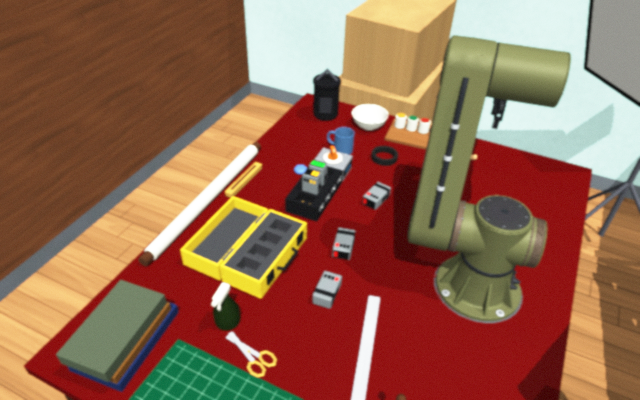

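```bash
cat > h.py <<'E'
import numpy as np,cv2
from scipy.spatial.transform import Rotation as R
def quat(m): 
    q=R.from_matrix(m).as_quat(); return np.array([q[3],q[0],q[1],q[2]])
def rot(q): return R.from_quat([q[1],q[2],q[3],q[0]]).as_matrix()
def cam(c):
    f=200/np.tan(np.radians(float(c["fovy"]))/2); return f,float(c["cx"]),float(c["cy"]),np.array(c["eye"]),rot(c["attitude"])
def cloud(c):
    f,cx,cy,e,M=cam(c); v,u=np.mgrid[0:400,0:640]; d=c["depth"].astype(float)
    P=np.stack([(u-cx)/f*d,(v-cy)/f*d,d],-1)@M.T+e
    P[d<=0]=np.nan
    return P
def ray(c,u,v,z):
    f,cx,cy,e,M=cam(c); r=M@np.array([(u-cx)/f,(v-cy)/f,1]); return e+r*(z-e[2])/r[2]
def proj(c,p):
    f,cx,cy,e,M=cam(c); q=(np.asarray(p)-e)@M; return np.stack([f*q[...,0]/q[...,2]+cx,f*q[...,1]/q[...,2]+cy],-1)
E
python3 - <<'E'
from h import *
c=dict(np.load("pics/top0.npz")); P=cloud(c)
Z=P[...,2]
for (u,v) in [(100,220),(300,150),(450,350),(600,380),(280,300),(200,120),(560,110)]: print(u,v,P[v,u].round(1))
def show(img,x0,y0,x1,y1,k,n): cv2.imwrite(n,cv2.resize(img[y0:y1,x0:x1],None,fx=k,fy=k,interpolation=cv2.INTER_NEAREST))
show(c["image"],195,110,455,285,3,"pics/z1.png")
np.set_printoptions(linewidth=250)
print(Z[165:215:2,326:450:3].round(0).astype(int))
E
```

```text
100 220 [553.5 670.    1. ]
300 150 [739.6  55.5  62.9]
450 350 [ 154.8 -360.8   -1.2]
600 380 [ 173.5 -493.2  468.3]
280 300 [304.5 123.5   0.6]
200 120 [8.668e+02 3.752e+02 2.000e-01]
560 110 [ 800.5 -662.8  171.6]
[[-3  0 -4 ...  0 -2 -1]
 [-5 -1 -2 ... -2  0 -2]
 [ 1  4 -4 ...  2 -3 -2]
 ...
 [ 0  2 61 ... -1 -2  2]
 [ 0  4 58 ... -4  1 -1]
 [-3  1 30 ... -4 -6  1]]<stdin>:8: RuntimeWarning: invalid value encountered in cast
```

View pics/z1.png

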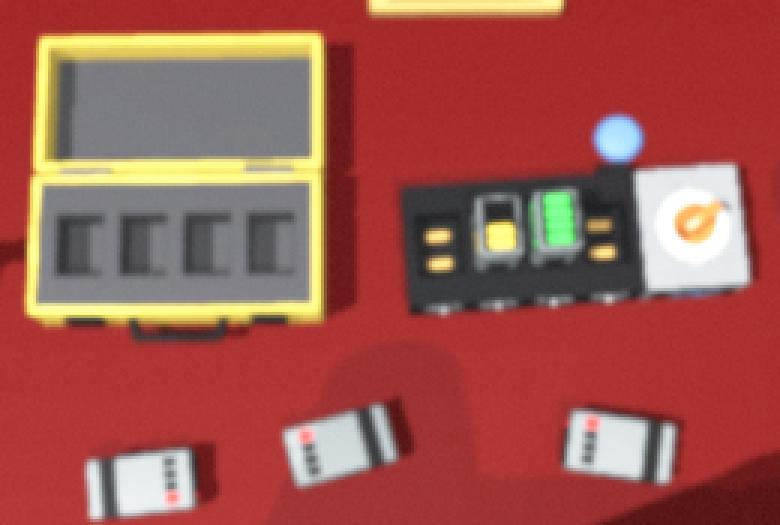

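```bash
cat > loc.py <<'E'
from h import *
def rectfit(P,mask):
    pts=P[mask][:,:2].astype(np.float32); r=cv2.minAreaRect(pts); return r,len(pts),np.nanmedian(P[mask][:,2])
E
python3 - <<'E'
from loc import *
np.set_printoptions(linewidth=250,suppress=True)
c=dict(np.load("pics/top0.npz")); P=cloud(c); Z=P[...,2]
Pc=np.stack([cv2.medianBlur(P[...,i].astype(np.float32),3) for i in range(3)],-1)
def comp(m,name,h):
    m=m.astype(np.uint8); n,l,s,_=cv2.connectedComponentsWithStats(m)
    for i in range(1,n):
        if s[i,4]>60:
            q=P[l==i]; r=cv2.minAreaRect(q[:,:2].astype(np.float32)); print(name,s[i],"c",np.round(r[0],1),"size",np.round(r[1],1),"ang",round(r[2],1),"z",np.median(q[:,2]).round(1))
roi=np.zeros(Z.shape,bool); roi[100:285,195:460]=1
comp(roi&(Z>15)&(Z<75),"mid",0)
comp(roi&(Z>52)&(Z<66)&(np.arange(640)[None]>320),"chgtop",0)
comp(roi&(Z>80)&(Z<180),"batt",0)
comp(roi&(Z>30)&(Z<52)&(np.arange(400)[:,None]>235),"flat",0)
# console zone heights
sub=Z[170:212,405:446]; print(np.round(sub[::3,::3]))
g=Z[222:232,330:440]
E
```

```text
mid [195 100  91   4 236] c [916.9 244.8] size [283.2   9.4] ang 89.8 z 26.4
mid [318 104  64  10 560] c [885.3 -98.9] size [197.3  30.7] ang 88.1 z 21.2
mid [ 204  121   98  103 9186] c [680.  193.6] size [280.9 306.4] ang 89.1 z 45.4
mid [394 148  15  15 137] c [ 729.8 -249.7] size [43.1 40.1] ang 55.4 z 18.2
mid [ 328  164  117   50 4000] c [ 626.2 -193.3] size [139.5 330.9] ang 2.8 z 58.9
mid [289 245  38  27 692] c [423.7  39.5] size [ 57.8 101.4] ang 13.3 z 39.5
mid [382 246  38  25 718] c [ 416.3 -229.6] size [101.7  57. ] ang 80.6 z 39.3
mid [224 259  37  24 712] c [391.4 230.6] size [ 57.1 102.1] ang 6.1 z 39.4
chgtop [ 328  164  117   48 2904] c [ 620.7 -193.4] size [121.8 330.7] ang 2.5 z 59.6
batt [371 173  18  24 362] c [ 619.5 -169.2] size [57.  41.6] ang 3.2 z 127.2
batt [353 175  16  23 340] c [ 615.7 -115. ] size [56.1 40.3] ang 2.2 z 127.5
batt [421 176  14  13  81] c [ 625.5 -307.8] size [13.7 43. ] ang 37.1 z 102.4
flat [289 245  38  27 684] c [423.3  39.4] size [ 56.9 101.2] ang 14.7 z 39.5
flat [383 246  37  25 696] c [ 416.3 -229.6] size [101.7  57. ] ang 80.5 
[... 406 characters left out ...]
.  74. 104. 102.  73.  66.  59.  59.   1.]
 [ 63.  64.  61.  64.  60.  79. 101. 102.  77.  75.  64.  59.  61.  -0.]
 [ 64.  58.  60.  56.  65.  75.  93.  72.  72.  73.  66.  59.  62.  -3.]
 [ 58.  61.  59.  61.  68.  66.  69.  78.  67.  69.  58.  58.  56.  -2.]
 [ 63.  64.  60.  63.  61.  65.  70.  65.  69.  56.  64.  59.  57.   1.]
 [ 64.  60.  57.  60.  63.  57.  59.  61.  59.  60.  58.  63.  56.  -2.]
 [ 58.  63.  55.  61.  60.  62.  62.  58.  58.  61.  61.  59.  55.   2.]
 [ 62.  61.  59.  63.  60.  60.  58.  55.  59.  64.  59.  65.  59.  55.]
 [ 54.  62.  60.  57.  49.  48.  49.  46.  51.  42.  43.  39.   1.   1.]
 [  7.  -1.  -2.   2.  -1.  -4.  -1.  -6.   6.  -3.   2.   4.   1.   3.]]
```

```bash
cat >> h.py <<'E'
def ori(jaw,app):
    app=np.array(app,float);app/=np.linalg.norm(app); x=np.array(jaw,float); x-=app*(x@app); x/=np.linalg.norm(x)
    return quat(np.stack([x,app,np.cross(x,app)],1))
def down(psi): return ori([np.cos(psi),np.sin(psi),0],[0,0,-1])
def tilted(psi,az,a):
    "jaw at yaw psi, approach tilted by a from down towards azimuth az"
    return ori([np.cos(psi),np.sin(psi),0],[np.sin(a)*np.cos(az),np.sin(a)*np.sin(az),-np.cos(a)])
E
python3 - <<'E'
from h import *
from rig import bot
np.set_printoptions(precision=2,suppress=True,linewidth=200)
D=np.radians
def t(n,p,q): 
    r=bot.ik(p,q); print(n,None if r is None else np.array(r))
y=D(2.7)
for s in (0,np.pi):
    t("sw on",[625,-308,97],down(y+D(30)+s)); t("sw off",[625,-308,97],down(y+D(90)+s))
    t("full",[619.5,-169,190],down(y+s)); t("case",[620,190,190],down(s)); 
    for nm,p,az,bay in (("A",[391,231,40],np.pi/2,[614,-61,180]),("B",[423,39,40],-np.pi/2,[619,-169,180]),("C",[416,-230,40],-np.pi/2,[622,-223,180])):
        for a in (30,45,60):
            t(f"{nm} pick {a}",p,tilted(s,az,D(a))); t(f"{nm} place {90-a}",bay,tilted(y+s,-az,D(90-a)))
E
```

```text
sw on [-0.51  0.77  1.18 -0.    1.19 -1.08]
sw off [-0.51  0.77  1.18 -0.    1.19 -2.13]
full [-0.32  0.55  1.3  -0.    1.28 -0.37]
case [ 0.24  0.57  1.28 -0.    1.29  0.24]
A pick 30 [ 0.2   0.39  2.08  0.82  0.73 -0.44]
A place 60 None
A pick 45 [ 0.09  0.47  2.11  1.14  0.89 -0.81]
A place 45 [ 0.1   0.59  1.43 -0.81  1.32  0.36]
A pick 60 [-0.    0.59  2.11  1.32  1.1  -1.07]
A place 30 [ 0.02  0.54  1.43 -0.56  1.24  0.19]
B pick 30 [ 0.26  0.46  1.97 -0.63  0.96  0.7 ]
B place 60 [-0.58  0.85  1.11  0.84  1.82 -0.67]
B pick 45 [ 0.36  0.56  1.93 -0.81  1.15  0.9 ]
B place 45 [-0.54  0.76  1.15  0.66  1.68 -0.66]
B pick 60 [ 0.43  0.69  1.87 -0.94  1.35  1.03]
B place 30 [-0.48  0.68  1.21  0.46  1.53 -0.61]
C pick 30 [-0.36  0.43  2.02 -0.84  0.68  0.31]
C place 60 [-0.64  0.92  0.98  0.83  1.91 -0.66]
C pick 45 None
C place 45 [-0.6   0.83  1.03  0.63  1.75 -0.67]
C pick 60 None
C place 30 [-0.55  0.74  1.1   0.44  1.59 -0.64]
sw on [-0.51  0.77  1.18 -0.    1.19  2.06]
sw off [-0.51  0.77  1.18 -0.    1.19  1.01]
full None
case None
A pick 30 None
A place 60 None
A pick 45 [0.09 0.47 2.11 1.14 0.89 2.33]
A place 45 None
A pick 60 [-0.    0.59  2.11  1.32  1.1   2.07]
A place 30 None
B pick 30 [ 0.26  0.46  1.97 -0.63  0.96 -2.44]
B place 60 [-0.58  0.85  1.11  0.84  1.82  2.47]
B pick 45 [ 0.36  0.56  1.93 -0.81  1.15 -2.24]
B place 45 [-0.54  0.76  1.15  0.66  1.68  2.49]
B pick 60 [ 0.43  0.69  1.87 -0.94  1.35 -2.11]
B place 30 [-0.48  0.68  1.21  0.46  1.53  2.54]
C pick 30 None
C place 60 [-0.64  0.92  0.98  0.83  1.91  2.48]
C pick 45 None
C place 45 [-0.6   0.83  1.03  0.63  1.75  2.47]
C pick 60 None
C place 30 [-0.55  0.74  1.1   0.44  1.59  2.5 ]
```

```bash
python3 - <<'E'
from loc import *
from rig import bot
print(bot.tip_reach)
np.set_printoptions(linewidth=250,suppress=True)
c=dict(np.load("pics/top0.npz")); P=cloud(c); Z=P[...,2]
roi=np.zeros(Z.shape,bool); roi[166:222,200:306]=1
m=roi&(Z>65)&(Z<76)
n,l,s,_=cv2.connectedComponentsWithStats(m.astype(np.uint8))
i=1+np.argmax(s[1:,4]); q=P[l==i]; print("rim",cv2.minAreaRect(q[:,:2].astype(np.float32)),np.median(q[:,2]))
print(np.round(Z[168:222:3,204:306:4]))
print(np.round(Z[120:170:6,204:306:8]))
g=cv2.cvtColor(c["image"],cv2.COLOR_BGR2GRAY)
print(g[192,210:300]); print(g[176:208,222],g[176:208,285])
E
```

```text
19.0
rim ((618.5753173828125, 194.9649200439453), (280.1949157714844, 149.14732360839844), 88.45466613769531) 67.72767827677694
[[-5. 74. 73. 71. 68. 74. 68. 72. 67. 71. 74. 72. 66. 67. 71. 71. 69. 72. 63. 67. 70. 67. 73. 66. 73. -0.]
 [ 1. 69. 70. 66. 66. 64. 66. 69. 65. 67. 68. 71. 67. 65. 68. 69. 66. 62. 67. 67. 65. 69. 64. 66. 71. -2.]
 [ 1. 69. 64. 66. 65. 67. 68. 68. 68. 65. 67. 65. 67. 65. 68. 64. 68. 71. 69. 71. 68. 67. 64. 62. 72.  1.]
 [ 1. 68. 71. 71. 64. 67. 65. 70. 70. 65. 71. 66. 73. 64. 68. 63. 66. 66. 66. 69. 67. 69. 66. 69. 70.  1.]
 [-1. 65. 66. 68. 66. 65. 68. 64. 69. 63. 66. 71. 67. 68. 61. 64. 63. 66. 71. 67. 64. 64. 63. 67. 68.  1.]
 [-0. 67. 66. 42. 35. 38. 31. 65. 50. 31. 25. 32. 69. 68. 34. 23. 29. 68. 64. 26. 22. 26. 25. 67. 69. -2.]
 [-1. 70. 70. 41. 19. 28. 17. 70. 49. 24. 19. 25. 67. 63. 18. 20. 18. 65. 65. 23. 22. 18. 22. 68. 71. -0.]
 [-0. 68. 64. 34. 21. 23. 20. 64. 49. 23. 19. 23. 66. 67. 21. 25. 22. 67. 68. 23. 19. 14. 19. 67. 73.  1.]
 [ 2. 65. 69. 36. 25. 19. 24. 62. 50. 25. 21. 23. 65. 64. 19. 21. 21. 69. 66. 22. 20. 27. 27. 67. 70. -1.]
 [ 0. 67.
[... 1373 characters left out ...]
 26. 24. 27. 27. 64.]
 [-5. 73. 68. 68. 67. 74. 66. 71. 69. 63. 70. 73. 73.]]
[132 132 124 104  77  56  57  61  77  84  86  87  85  87  98 117 128 130 128 128 128 129 130 124 106  83  62  61  73  82  85  84  86  89  98 117 127 129 130 128 125 127 129 130 126 116  90  68  66  78  83  87  86  87  87  98 116 127 129 126 126 124
 127 126 128 126 118  96  78  76  82  87  87  86  88  88  97 116 127 128 128 127 122 124 126 129 129 143 199 239]
[127 127 129 127 119 102  82  70  73  77  84  85  84  84  85  86  85  82  85  85  83  83  79  75  78  92 113 128 132 132 133 134] [127 125 124 121 107  86  73  74  80  87  85  88  88  89  89  88  88  89  89  90  87  90  83  79  85 104 123 129 131 131 130 131]
```

```bash
python3 - <<'E'
from loc import *
np.set_printoptions(linewidth=250,suppress=True,precision=1)
c=dict(np.load("pics/top0.npz")); P=cloud(c); Z=P[...,2]
# subpixel edges: fraction of pixels (rows 185..198) below 58
roi=(Z[186:198]<57).mean(0)
runs=[];u=206
while u<300:
    if roi[u]>.5:
        a=u
        while roi[u]>.5:u+=1
        runs.append((a-.5,u-.5))
    u+=1
for a,b in runs:
    m=int((a+b)/2); col=(Z[172:210,m-4:m+5]<57).mean(1)
    rr=np.where(col>.5)[0]; t,bm=172+rr[0]-.5,172+rr[-1]+.5
    p=ray(c,a,191,67);q=ray(c,b,191,67); r=ray(c,m,t,67);s=ray(c,m,bm,67)
    print((a,b,t,bm),"y",p[1],q[1],"ctr",(p[1]+q[1])/2,"w",p[1]-q[1],"x",r[0],s[0],(r[0]+s[0])/2,"len",r[0]-s[0])
# outline of case at outer yellow: HSV mask
hsv=cv2.cvtColor(c["image"],cv2.COLOR_BGR2HSV)
# charger bays and case overlays
o=cv2.resize(c["image"],None,fx=4,fy=4,interpolation=cv2.INTER_LINEAR)
def draw(pts,col):
    p=proj(c,np.array(pts)); p=((p+.5)*4-.5).round().astype(int); cv2.polylines(o,[p],True,col,1)
def box(cx,cy,th,lx,ly,ox,oy,z,col):
    r=np.array([[np.cos(th),-np.sin(th)],[np.sin(th),np.cos(th)]])
    draw([np.append(np.array([cx,cy])+r@np.array([ox+sx*lx/2,oy+sy*ly/2]),z) for sx,sy in((-1,-1),(1,-1),(1,1),(-1,1))],col)
th=np.radians(2.6); C=(620.7,-193.4)
box(*C,th,120,330,0,0,60,(0,255,0))
for y in(132,78,24,-30): box(*C,th,60,44,0,y,60,(255,255,0)); box(*C,th,56,40,0,y,128,(255,0,255))
th=np.radians(-1.2); C=(612,193.8)
box(*C,th,136,280,0,0,70,(0,255,0))
for y in(93,31,-31,-93): box(*C,th,60,44,0,y,67,(255,255,0))
cv2.imwrite("pics/ov1.png",o[640:880,800:1240]);cv2.imwrite("pics/ov2.png",o[640:880,1290:1800])
E
```

```text
(214.5, 228.5, np.float64(181.5), np.float64(200.5)) y 305.9134049075972 265.06488731781445 ctr 285.48914611270584 w 40.84851758978277 x 648.5155728065296 591.9640965824033 620.2398346944665 len 56.551476224126304
(235.5, 249.5, np.float64(181.5), np.float64(200.5)) y 244.65250668123906 203.85147870700007 ctr 224.25199269411956 w 40.80102797423899 x 646.956802545464 590.451407118604 618.7041048320341 len 56.50539542685999
(256.5, 271.5, np.float64(180.5), np.float64(200.5)) y 183.46282217295115 139.79943614597795 ctr 161.63112915946454 w 43.6633860269732 x 648.3241800379942 588.8685624162222 618.5963712271082 len 59.455617621772035
(277.5, 292.5, np.float64(180.5), np.float64(200.5)) y 122.34422727956574 78.73154372709544 ctr 100.53788550333059 w 43.6126835524703 x 646.7666764249192 587.3594542895142 617.0630653572167 len 59.407222135404936
```

View pics/ov1.png

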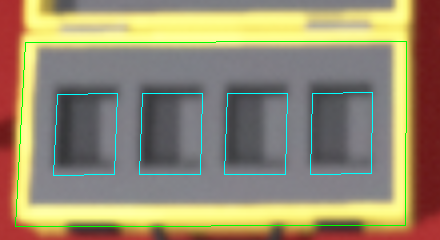

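View pics/ov2.png

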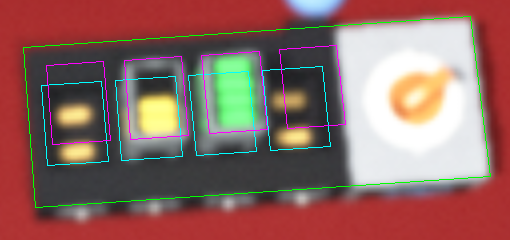

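```bash
cat > snap.py <<'E'
from h import *
def snap(bot,n,u0=195,v0=110,u1=455,v1=285,k=3,name="top"):
    c=bot.read_camera(name); np.savez(f"pics/{n}.npz",**c)
    cv2.imwrite(f"pics/{n}.png",cv2.resize(c["image"][v0:v1,u0:u1],None,fx=k,fy=k,interpolation=cv2.INTER_CUBIC)); return c
def st(bot,t=""):
    s=bot.read_state(); print(t,"t",round(s["clock"],1),"p",s["ee_pos"].round(1),"F",s["ft_force"].round(1),"M",s["moment"].round(2),"w",round(s["grip_width"],1)); return s
E
python3 - <<'E'
from snap import *
from rig import bot
D=np.radians; p=np.array([625.7,-307.5,97]); th=D(2.6)
on=down(th+D(30)); off=down(th+D(90))
bot.move_gripper(45,25)
bot.move_to(p+[0,0,80],on); st(bot,"above")
print(bot.servo_line(p,speed=80,until_force=8)); st(bot,"down")
bot.move_gripper(5,25); st(bot,"grip")
for a in (50,70,90,92):
    bot.servo_line(p,down(th+D(a)),speed=60); st(bot,a)
bot.move_gripper(45); st(bot,"open")
bot.servo_line(p+[0,0,70],speed=120)
bot.move_to([480,-260,300],off)
snap(bot,"sw1");snap(bot,"sw1s",280,120,380,220,6,"side")
E
```

```text
above t 2.6 p [ 625.2 -308.5  177.3] F [-0.5  0.1 -0.9] M [ 0.   -0.01 -0.02] w 44.9
False
down t 3.7 p [ 626.  -307.6   97.7] F [-1.2 -0.1  0.6] M [ 0.04 -0.05  0.07] w 44.6
grip t 4.1 p [ 624.9 -308.    97.6] F [-10.5  -0.4   6.3] M [-0.04  1.47  0.02] w 13.7
50 t 4.6 p [ 624.7 -308.1   97.6] F [-11.9   0.2   6.4] M [-0.09  1.67 -0.02] w 13.6
70 t 5.1 p [ 624.6 -308.3   97.5] F [-12.7  -1.3   5.2] M [-0.23  1.88 -0.01] w 13.3
90 t 5.6 p [ 624.5 -308.6   97.6] F [-12.8  -3.6   6.6] M [-0.45  2.03  0.02] w 13.7
92 t 5.9 p [ 624.5 -308.6   97.6] F [-11.2  -4.5   5.4] M [-0.54  1.94 -0.75] w 13.4
open t 6.3 p [ 625.8 -307.3   97. ] F [-0.3  0.4 -0.1] M [-0.01 -0.03 -0.  ] w 45.0
```

View pics/sw1.png

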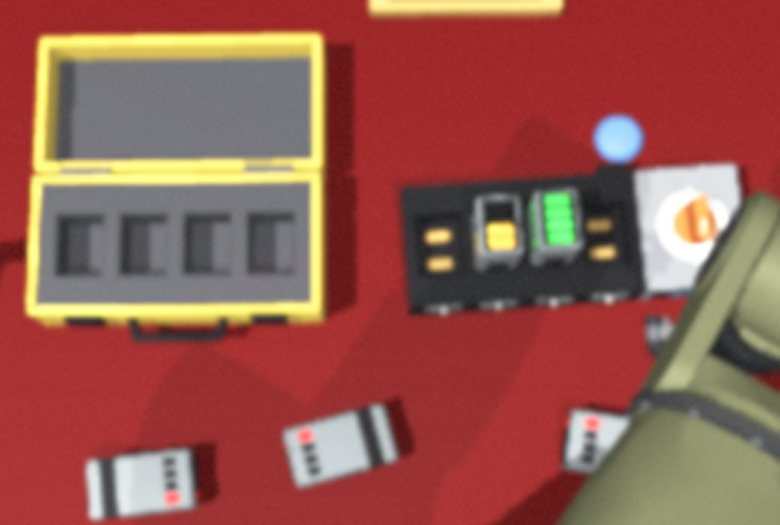

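View pics/sw1s.png

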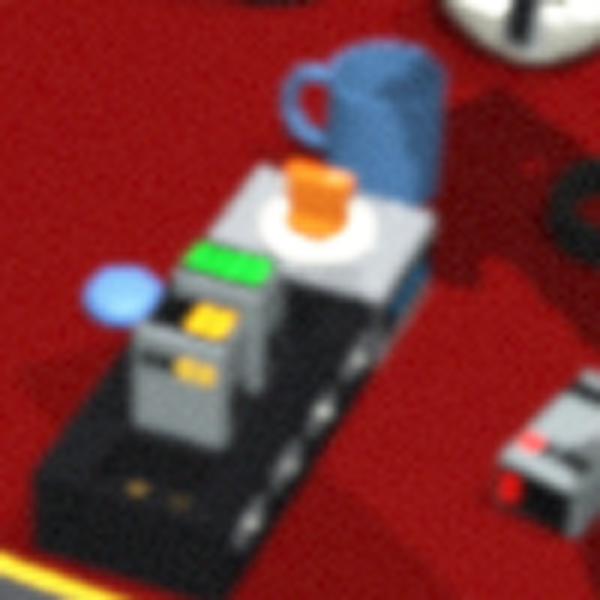

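```bash
python3 - <<'E'
from snap import *
from rig import bot
D=np.radians; th=D(2.6); q=down(th)
p=np.array([618.5,-169.6,106])
bot.move_gripper(85,60)
bot.move_to(p+[0,0,90],q)
print(bot.servo_line(p,speed=80,until_force=8)); st(bot,"down")
bot.move_gripper(30,60); s=st(bot,"grip")
F0=s["ft_force"]
for k,d in (("x",[1,0,0]),("y",[0,1,0])):
    e=[]
    for sg in (1,-1):
        t=p+sg*7*np.array(d)
        r=bot.servo_line(t,speed=12,until_force=10); e.append(st(bot,f"{k}{sg} {r}")["ee_pos"]); 
        bot.servo_line(p,speed=20)
    print(k,"mid",(e[0]+e[1])/2, "half",(e[0]-e[1])/2)
st(bot,"end")
E
```

```text
False
down t 11.3 p [ 618.7 -169.7  106.6] F [ 0.1 -0.3  0.6] M [ 0.02 -0.03 -0.02] w 84.6
grip t 11.7 p [ 618.7 -169.7  106.6] F [ 1.7 -0.4  4.2] M [ 0.07  0.25 -0.02] w 55.2
x1 True t 11.9 p [ 619.1 -169.7  106.5] F [-0.8  0.1  6.3] M [ 0.03  0.57 -0.04] w 55.3
x-1 True t 12.6 p [ 616.1 -169.6  106.6] F [ 2.9 -0.4  1.3] M [ 0.01 -0.48 -0.02] w 55.4
x mid [ 617.57486348 -169.66038212  106.5563568 ] half [ 1.52428793 -0.01298204 -0.08170995]
y1 True t 13.2 p [ 617.9 -168.3  106.6] F [0.5 0.1 3.9] M [-0.06  0.18  0.01] w 55.8
y-1 True t 13.9 p [ 618.7 -172.4  106.6] F [-0.3  3.4  4.1] M [ 0.51  0.23 -0.07] w 55.5
y mid [ 618.30948614 -170.35068063  106.56846722] half [-0.40025592  2.05861504  0.00318974]
end t 14.2 p [ 618.7 -170.4  106.6] F [ 1.1 -4.9  6.2] M [-0.87  0.1   0.1 ] w 55.3
```

```bash
python3 - <<'E'
from snap import *
from rig import bot
D=np.radians; th=D(2.6); q=down(th)
p=np.array([618,-170.4,106])
bot.servo_line(p+[0,0,100],speed=100); st(bot,"lift")
q2=down(D(-1.3)); s4=np.array([615.5,99.6,0])
bot.move_to(s4+[0,0,206],q2)
bot.servo_line(s4+[0,0,152],speed=100); st(bot,"pre")
snap(bot,"pre");snap(bot,"pres",180,180,330,300,5,"side")
E
```

```text
lift t 15.4 p [ 617.7 -170.3  205.1] F [-1.3 -0.2 -3.9] M [0.02 0.07 0.01] w 55.6
pre t 17.1 p [615.8  99.4 152.6] F [ 0.2 -0.5 -3.9] M [ 0.06 -0.01 -0.02] w 55.4
```

View pics/pre.png

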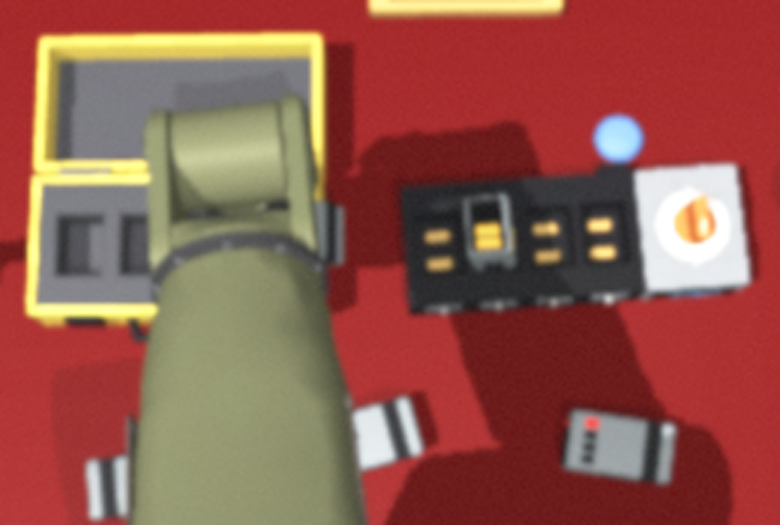

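View pics/pres.png

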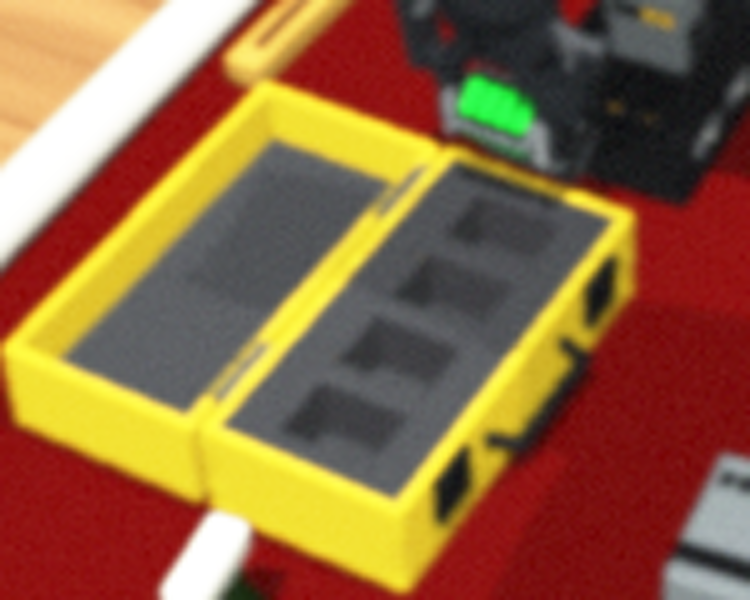

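```bash
python3 - <<'E'
from snap import *
np.set_printoptions(linewidth=250,suppress=True,precision=1)
for n in("top0","sw1","pre"):
    c=dict(np.load(f"pics/{n}.npz")); P=cloud(c); Z=P[...,2]
    roi=np.zeros(Z.shape,bool); roi[165:205,345:370]=1; m=roi&(Z>80)&(Z<180)
    q=P[m]; print(n,cv2.minAreaRect(q[:,:2].astype(np.float32)),np.median(q[:,2]),len(q)); print(np.round(Z[172:204:3,345:372:1]))
a=cv2.imread("pics/sw1.png")[150:340,380:640];b=cv2.imread("pics/pre.png")[150:340,380:640]
cv2.imwrite("pics/cmp.png",cv2.resize(np.hstack([a,b]),None,fx=1.5,fy=1.5))
E
```

```text
top0 ((615.7166137695312, -115.03860473632812), (56.112709045410156, 40.32126235961914), 2.180751085281372) 127.47950552460236 340
[[ 56.  60.  63.  60.  56.  55.  57.  60.  61.  61.  59.  60.  64.  60.  63.  56.  58.  59.  58.  58.  61.  59.  58.  59.  63.  60.  59.]
 [ 57.  61.  61.  58.  57.  55.  59.  62.  56.  59. 128. 126. 127. 128. 124. 126. 124. 127. 124. 129. 127. 126. 128.  59.  59.  56.  58.]
 [ 64.  64.  57.  59.  56.  62.  59.  60. 120. 128. 130. 130. 130. 131. 128. 127. 123. 131. 132. 129. 128. 130. 124.  56.  58.  57.  87.]
 [ 49.  46.  43.  56.  60.  58.  59.  74. 110. 123. 129. 127. 134. 129. 133. 126. 132. 131. 131. 133. 131. 130. 126.  59.  62.  58.  80.]
 [ 30.  29.  27.  57.  58.  63.  57.  67. 104. 128. 127. 126. 127. 134. 128. 127. 127. 129. 131. 128. 132. 129. 129. 123.  60.  48.  74.]
 [ 29.  26.  24.  48.  62.  61.  57.  58.  95. 121. 126. 129. 129. 126. 131. 132. 128. 128. 127. 125. 130. 129. 129.  nan  60.  59.  63.]
 [ 29.  29.  28.  43.  64.  62.  60.  53.  89. 115. 125. 127. 132.  nan 130. 132. 129. 131. 129. 129. 130. 130. 128. 126.  60.  56.  61.]
 [ 
[... 3142 characters left out ...]
60.  26.]
 [ 25.  27.  28.  37.  64.  59. 130. 128. 130. 127. 127. 132. 131. 132. 136. 132. 133. 134. 132. 132. 118.  53.  57.  61.  59.  62.  27.]
 [ 27.  30.  25.  29.  61.  59. 122. 124. 127. 129. 126. 130.  nan 130. 128. 133. 129. 131. 130. 129. 123.  62.  51.  59.  56.  57.  29.]
 [ 35.  27.  28.  24.  56.  61.  60. 104. 106. 100. 105. 101. 104. 101. 103. 101.  98.  95.  92.  93.  92.  79.  44.  60.  64.  64.  31.]
 [ 26.  29.  27.  26.  52.  58.  61.  62.  56.  59.  58.  61.  58.  56.  56.  56.  54.  48.  52.  51.  61.  58.  59.  64.  60.  63.  60.]
 [ 60.  55.  59.  58.  58.  61.  59.  58.  60.  58.  59.  65.  58.  64.  63.  60.  57.  60.  59.  60.  58.  65.  60.  59.  57.  57.  60.]]
```

View pics/cmp.png

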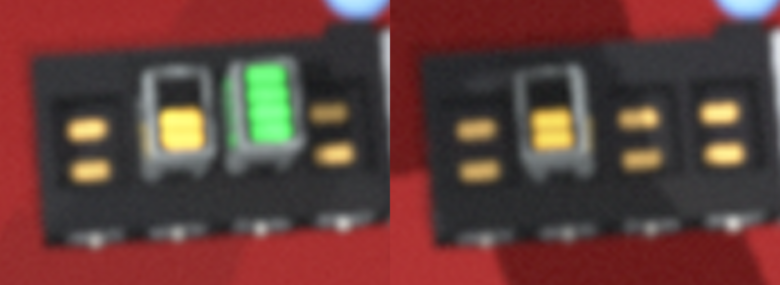

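The half-charged battery has been tipped: at 205 mm the carried battery's foot cleared its top by nothing, so my lift was too low. I'll seat the full battery first and then set the half one straight.

```bash
python3 - <<'E'
from snap import *
from rig import bot
D=np.radians
s4=np.array([615.5,99.6,0])
r=bot.servo_line(s4+[0,0,99],speed=40,until_force=15); s=st(bot,f"ins {r}")
E
```

```text
ins True t 17.7 p [615.7  99.9 141.7] F [-1.7 -0.   6.8] M [-0.1   0.36 -0.1 ] w 55.2
```

```bash
python3 - <<'E'
from snap import *
from rig import bot
s4=np.array([615.5,99.6,0])
bot.servo_line(s4+[0,0,230],speed=100)
bot.move_to([560,60,330],down(0))
c=snap(bot,"t1s",150,60,400,300,3,"side"); c2=snap(bot,"t1")
print(st(bot)["tool_rot"])
E
```

```text
t 19.4 p [560.   60.3 328.1] F [ 0.1  0.1 -5.3] M [0.12 0.01 0.01] w 55.7
[-0.70709129  0.70712072 -0.00099179 -0.00110149]
```

View pics/t1s.png

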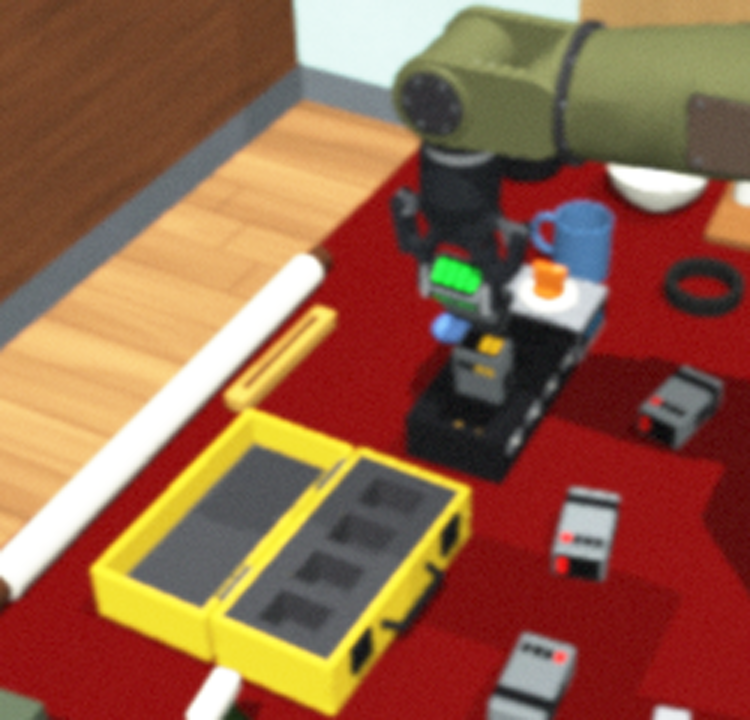

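```bash
cat > tilt.py <<'E'
from h import *
def tilt(n):
    c=dict(np.load(f"pics/{n}.npz")); P=cloud(c); im=c["image"].astype(int)
    m=(im[...,1]>150)&(im[...,0]<130)&(im[...,2]<130)&np.isfinite(P[...,2])&(P[...,2]>150)
    q=P[m]; cen=np.median(q,0); q=q[np.linalg.norm(q-cen,axis=1)<40]
    # plane containing x axis tilt: fit z=a+bx*x+by*y
    A=np.c_[np.ones(len(q)),q[:,:2]-cen[:2]]; k=np.linalg.lstsq(A,q[:,2],rcond=None)[0]
    print(n,len(q),"cen",cen.round(1),"slopes x,y",np.degrees(np.arctan(k[1:])).round(1),"resid",np.std(A@k-q[:,2]).round(1), q.min(0).round(),q.max(0).round()); return k
if __name__=="__main__": tilt("t1s")
E
python3 tilt.py
```

```text
t1s 138 cen [559.8  65.1 350.9] slopes x,y [ -0.5 -31.2] resid 3.3 [532.  54. 341.] [588.  78. 362.]
```

```bash
python3 - <<'E'
from h import *
c=dict(np.load("pics/t1s.npz")); T=np.array([560,60.3,328.1]); rows=[]
for t in (0,10,15,20,25,30):
    k=6;o=cv2.resize(c["image"],None,fx=k,fy=k,interpolation=cv2.INTER_CUBIC)
    a=np.radians(t); Rx=R.from_rotvec([-a,0,0]).as_matrix()  # z -> +y
    def L(pts,col):
        p=proj(c,T+np.array(pts)@Rx.T); p=((p+.5)*k-.5).round().astype(int); cv2.polylines(o,[p],True,col,1)
    for z,col in((22,(255,0,255)),(-78,(0,255,255))): L([[sx*28,sy*20,z] for sx,sy in((-1,-1),(1,-1),(1,1),(-1,1))],col)
    for sx in(-1,1): L([[sx*28,20,22],[sx*28,20,-78]],(255,255,0))
    p=proj(c,T)*k; x,y=int(p[0]),int(p[1]); rows.append(o[y-120:y+180,x-130:x+130])
cv2.imwrite("pics/fit.png",np.vstack([np.hstack(rows[:3]),np.hstack(rows[3:])]))
E
```

```text
(no output)
```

View pics/fit.png

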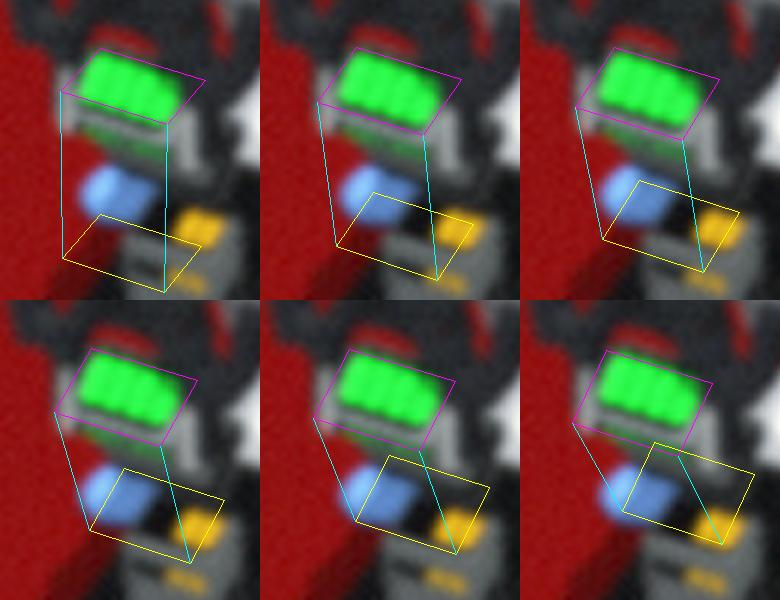

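```bash
python3 - <<'E'
from h import *
c=dict(np.load("pics/t1s.npz")); T=np.array([560,60.3,328.1]); rows=[]
for t in (None,35,40,45,50,60):
    k=6;o=cv2.resize(c["image"],None,fx=k,fy=k,interpolation=cv2.INTER_CUBIC)
    if t is not None:
        a=np.radians(t); Rx=R.from_rotvec([-a,0,0]).as_matrix()  # z -> +y
        def L(pts,col):
            p=proj(c,T+np.array(pts)@Rx.T); p=((p+.5)*k-.5).round().astype(int); cv2.polylines(o,[p],True,col,1)
        for z,col in((22,(255,0,255)),(-78,(0,255,255))): L([[sx*28,sy*20,z] for sx,sy in((-1,-1),(1,-1),(1,1),(-1,1))],col)
    p=proj(c,T)*k; x,y=int(p[0]),int(p[1]); rows.append(o[y-120:y+180,x-130:x+130])
cv2.imwrite("pics/fit.png",np.vstack([np.hstack(rows[:3]),np.hstack(rows[3:])]))
P=cloud(c)
m=np.isfinite(P[...,2])&(abs(P[...,0]-560)<26)&(abs(P[...,1]-40)<90)&(P[...,2]>200)&(P[...,2]<380)
q=P[m]; 
for y in range(-50,130,8):
    s=q[(q[:,1]>=y)&(q[:,1]<y+8)]
    if len(s): print(y,len(s),np.percentile(s[:,2],[2,25,50,75,98]).round())
E
```

```text
-2 1 [302. 302. 302. 302. 302.]
6 3 [264. 283. 303. 308. 313.]
14 2 [259. 265. 272. 279. 285.]
22 14 [264. 265. 268. 269. 283.]
30 19 [272. 276. 279. 282. 286.]
38 21 [283. 287. 289. 292. 334.]
46 33 [295. 302. 355. 359. 362.]
54 59 [305. 351. 355. 357. 363.]
62 78 [316. 343. 349. 352. 371.]
70 96 [326. 335. 342. 346. 378.]
78 17 [334. 338. 341. 341. 346.]
```

View pics/fit.png

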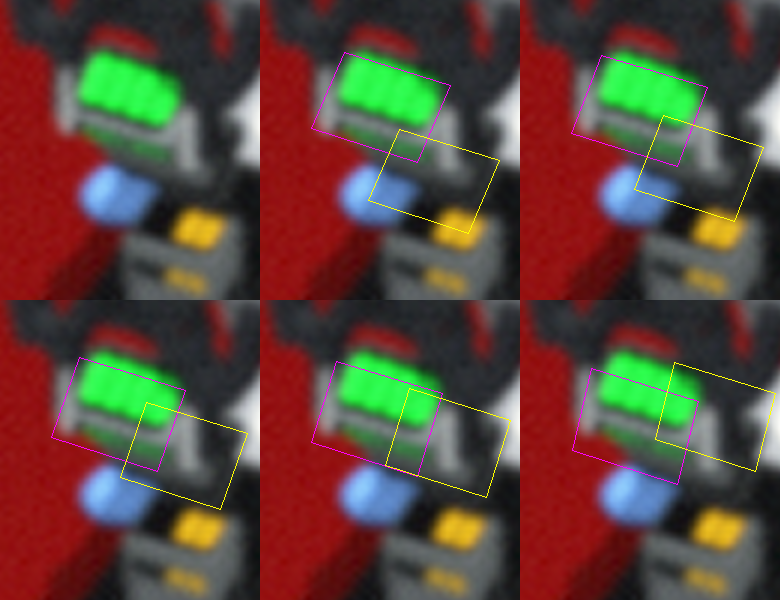

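View pics/t1.png

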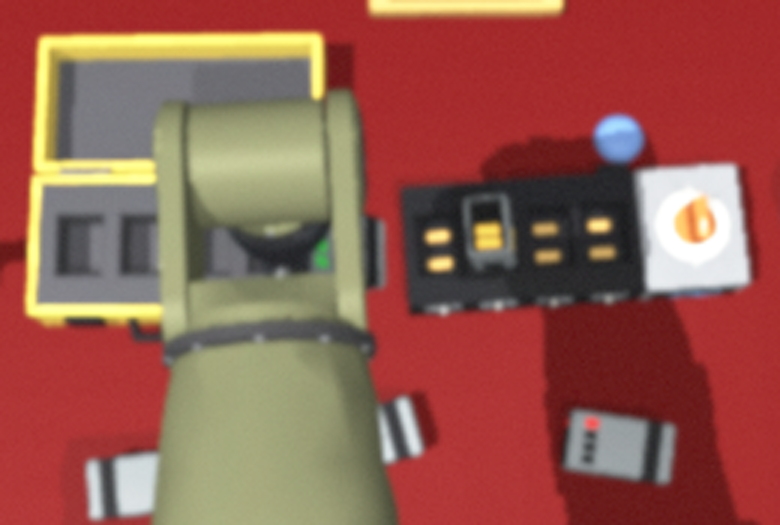

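```bash
python3 - <<'E'
from snap import *
from rig import bot
D=np.radians; q=tilted(0,np.pi/2,D(39)); p=np.array([485,-90,82.])
for z in (180,100,82): print(bot.ik(p+[0,0,z-82],q) is not None)
bot.move_to([485,-60,330],q); 
bot.servo_line(p+[0,0,20],speed=150); st(bot,"pre")
snap(bot,"t2s",260,120,420,260,5,"side")
E
```

```text
True
True
True
pre t 21.8 p [485.3 -90.1 102.7] F [ 0.6 -0.  -3.6] M [-0.64  0.01 -0.02] w 55.5
```

View pics/t2s.png

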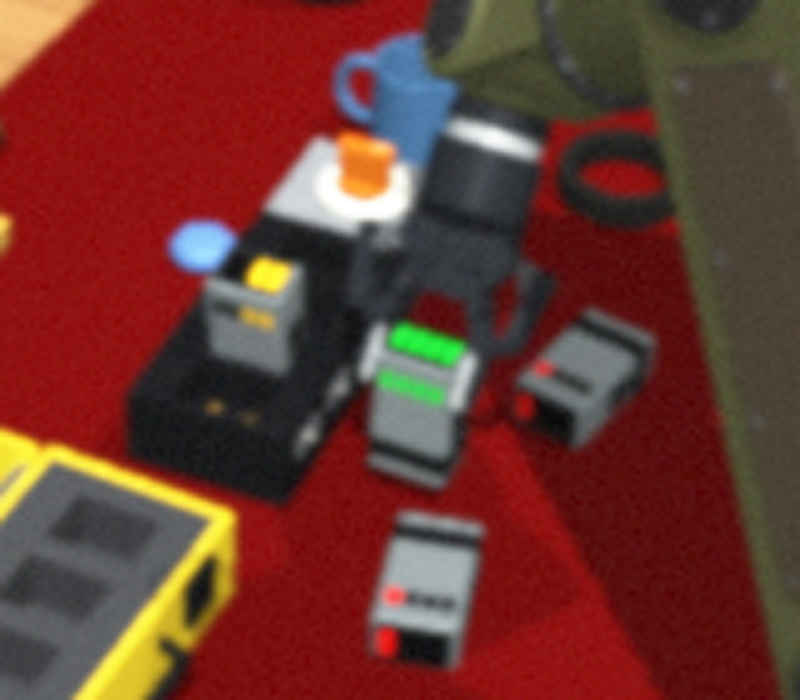

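```bash
python3 - <<'E'
from snap import *
from rig import bot
D=np.radians; q=tilted(0,np.pi/2,D(39)); p=np.array([485,-90,82.])
r=bot.servo_line(p-[0,0,8],speed=20,until_force=8); s=st(bot,f"touch {r}")
bot.move_gripper(84); st(bot,"open")
a=np.array([0,np.sin(D(39)),-np.cos(D(39))])
bot.servo_line(s["ee_pos"]-a*120,speed=150)
bot.move_to([400,-300,330],down(0)); st(bot)
c=snap(bot,"t3");snap(bot,"t3s",260,120,420,260,5,"side")
P=cloud(c);Z=P[...,2];roi=np.zeros(Z.shape,bool); roi[205:285,200:460]=1
n,l,ss,_=cv2.connectedComponentsWithStats((roi&(Z>15)&(Z<180)).astype(np.uint8))
for i in range(1,n):
    if ss[i,4]>100:
        qq=P[l==i]; zt=np.percentile(qq[:,2],90); qq=qq[qq[:,2]>zt-10]; print(ss[i],cv2.minAreaRect(qq[:,:2].astype(np.float32)),np.median(qq[:,2]))
E
```

```text
touch True t 22.8 p [485.  -89.9  82.2] F [-1.2 -1.   7.3] M [0.04 0.3  0.09] w 55.0
open t 23.2 p [484.6 -89.7  81.4] F [-0.7  0.   0.3] M [-0.32 -0.02  0.01] w 84.2
 t 25.1 p [ 400.2 -299.3  328.4] F [-0.6  0.6  0.8] M [ 0.02 -0.01  0.01] w 83.8
[ 204  205   98   19 1314] ((560.8309326171875, 195.26071166992188), (280.542236328125, 33.22208023071289), 88.60807800292969) 67.23917851542797
[331 205 111   9 616] ((564.3665161132812, -175.4311065673828), (18.680198669433594, 287.77587890625), 0.5946772694587708) 59.359305554669845
[346 223  17  23 355] ((485.3308410644531, -95.64155578613281), (39.14628601074219, 55.77054214477539), 88.37843322753906) 99.85606916561642
[298 242  38  28 684] ((429.901611328125, 14.346416473388672), (55.98167419433594, 100.53495025634766), 14.084234237670898) 39.539506233878456
[382 246  38  25 716] ((416.2557067871094, -229.899658203125), (100.76598358154297, 56.36148452758789), 79.79723358154297) 39.723099788447826
[224 259  37  24 716] ((391.507568359375, 230.67300415039062), (56.277217864990234, 101.07542419433594), 5.966075897216797) 39.472341216387576
```

View pics/t3.png

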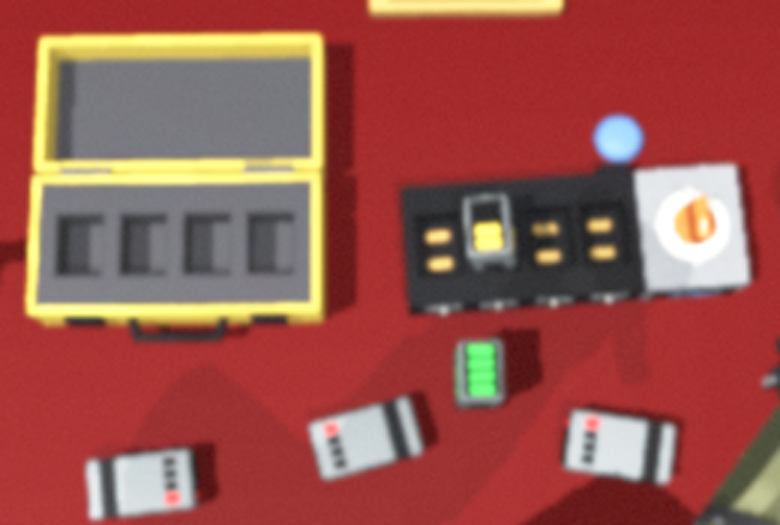

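View pics/t3s.png

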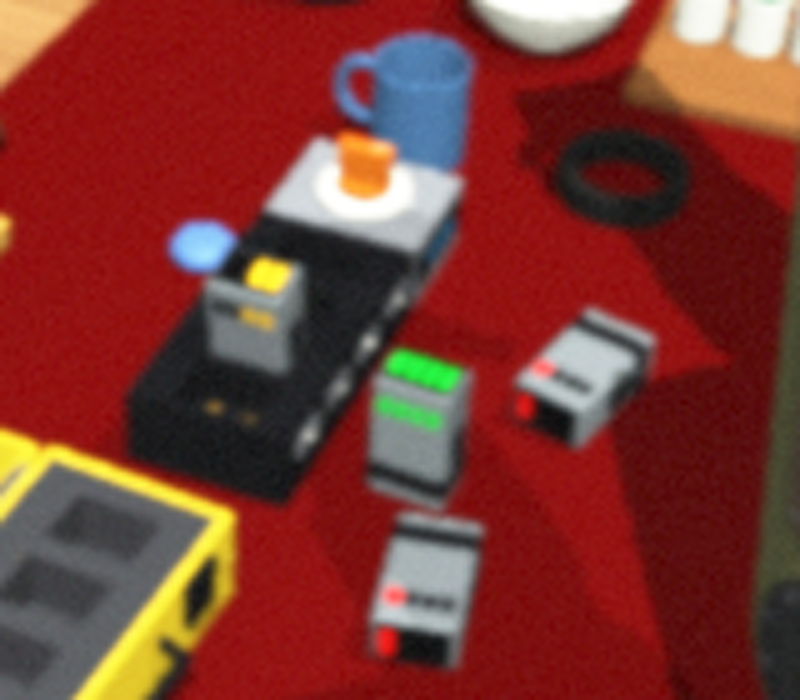

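```bash
python3 - <<'E'
from snap import *
from rig import bot
D=np.radians; q=down(D(-1.6)); p=np.array([484.2,-96.3,78])
bot.move_to(p+[0,0,130],q)
print(bot.servo_line(p,speed=100,until_force=8)); st(bot,"down")
bot.move_gripper(30,80); st(bot,"grip")
bot.servo_line(p+[0,0,180],speed=150); st(bot,"lift")
q2=down(D(-1.3)); s4=np.array([615.5,99.6,0])
bot.move_to(s4+[0,0,250],q2)
bot.servo_line(s4+[0,0,160],speed=150); st(bot,"pre")
r=bot.servo_line(s4+[0,0,99],speed=40,until_force=15); st(bot,f"ins {r}")
E
```

```text
False
down t 27.6 p [484.5 -96.4  78.5] F [0.5 0.1 0.4] M [-0.05  0.    0.03] w 83.9
grip t 28.0 p [484.5 -96.4  78.7] F [-1.7  0.5  7.5] M [0.04 0.55 0.01] w 55.4
lift t 29.4 p [483.9 -96.2 257.1] F [ 0.3 -0.5 -3.7] M [-0.02 -0.01  0.  ] w 54.9
pre t 31.0 p [615.9  99.3 161.3] F [ 0.7  0.1 -3.8] M [ 0.   -0.02 -0.06] w 55.2
ins True t 32.4 p [615.6  99.6 100.7] F [-0.6 -0.2  6. ] M [0.01 0.43 0.04] w 55.4
```

```bash
python3 - <<'E'
from snap import *
from rig import bot
D=np.radians; s4=np.array([615.5,99.6,0])
bot.move_gripper(80); bot.servo_line(s4+[0,0,230],speed=200); 
th=D(2.6);q=down(th)
bot.move_gripper(0,30)
bot.move_to([615,-45,230],q)
c=snap(bot,"h0s",280,120,380,220,6,"side")
bot.servo_line([615,-50,132],speed=150); st(bot,"pre")
r=bot.servo_line([615,-82,132],speed=20,until_force=6); st(bot,f"push {r}")
E
```

```text
pre t 35.8 p [615.5 -49.8 133. ] F [-0.1  0.3  0.2] M [ 0.04  0.02 -0.06] w -0.4
push False t 37.6 p [615.  -81.9 132. ] F [ 0.4 -0.4 -0.7] M [ 0.03  0.01 -0.01] w 0.2
```

```bash
python3 - <<'E'
from snap import *
from rig import bot
snap(bot,"h1s",280,120,380,220,6,"side")
E
```

```text
(no output)
```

View pics/h1s.png

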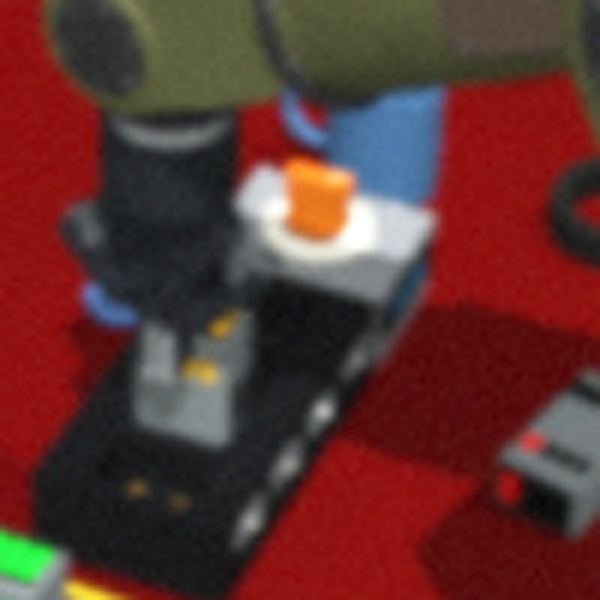

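```bash
python3 - <<'E'
from snap import *
from rig import bot
r=bot.servo_line([615,-92,132],speed=12,until_force=8); st(bot,f"push {r}")
E
```

```text
push False t 38.6 p [615.3 -91.7 132.5] F [1.  4.9 5.5] M [ 0.83  0.07 -0.03] w -0.0
```

```bash
cat > halfchk.py <<'E'
from snap import *
def halfchk(c):
    P=cloud(c); Z=P[...,2]; roi=np.zeros(Z.shape,bool); roi[165:205,345:369]=1; m=roi&(Z>112)&(Z<150)
    q=P[m]; r=cv2.minAreaRect(q[:,:2].astype(np.float32)); cen=q.mean(0); A=np.c_[np.ones(len(q)),q[:,:2]-cen[:2]]
    k=np.linalg.lstsq(A,q[:,2],rcond=None)[0]; print("half",np.round(r[0],1),np.round(r[1],1),"z",k[0].round(1),"slopes deg",np.degrees(np.arctan(k[1:])).round(1),len(q))
E
python3 - <<'E'
from halfchk import *
from rig import bot
bot.servo_line([615,-60,132],speed=60); bot.servo_line([615,-40,220],speed=150);
bot.move_to([450,-80,330],down(0))
c=snap(bot,"h2"); halfchk(c)
for n in ("top0","pre"): halfchk(dict(np.load(f"pics/{n}.npz")))
E
```

```text
half [ 615.5 -115.5] [39.  56.7] z 127.6 slopes deg [ 2.5 -3.1] 293
half [ 615.7 -115.2] [56.1 40.1] z 127.4 slopes deg [ 2.2 -2.7] 297
half [ 616.2 -106.1] [42.5 56.4] z 129.2 slopes deg [ 3.1 -3.7] 301
```

View pics/h2.png

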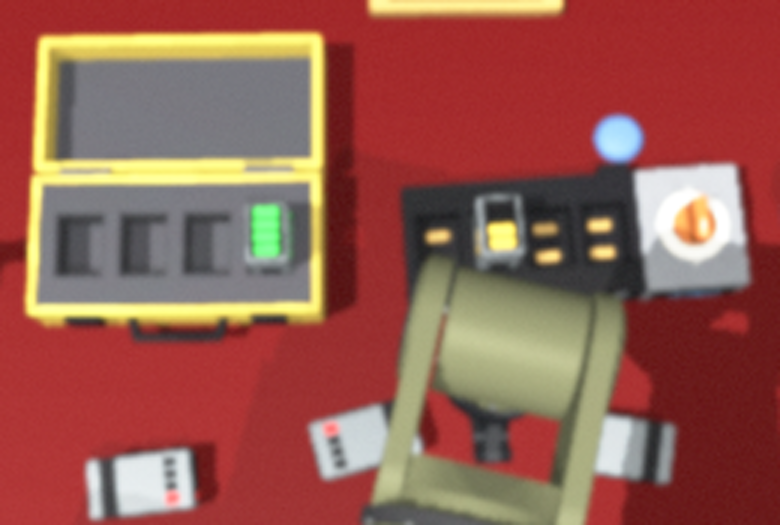

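```bash
cat > flats.py <<'E'
from snap import *
def flats(c):
    P=cloud(c);Z=P[...,2];roi=np.zeros(Z.shape,bool); roi[212:290,200:460]=1
    im=c["image"].astype(int); red=(im[...,2]>200)&(im[...,1]<110)
    n,l,ss,_=cv2.connectedComponentsWithStats((roi&(Z>25)&(Z<52)).astype(np.uint8)); out=[]
    for i in range(1,n):
        if ss[i,4]<550: continue
        q=P[l==i]; q=q[q[:,2]>32]; r=cv2.minAreaRect(q[:,:2].astype(np.float32)); (w,h),a=r[1],r[2]
        if w<h: a+=90; 
        if not(90<max(w,h)<112 and 50<min(w,h)<65): print("odd",r); continue
        u=np.array([np.cos(np.radians(a)),np.sin(np.radians(a))]); m=(l==i)&red
        cen=np.array(r[0]); k=(P[m][:,:2].mean(0)-cen)@u
        if k<0: u=-u
        out.append((cen,np.degrees(np.arctan2(u[1],u[0])),abs(k))); print("flat c",cen.round(1),"u az",out[-1][1].round(1),"red",round(abs(k),1),"size",np.round(r[1],1))
    return out
E
python3 - <<'E'
from flats import *
from rig import bot
bot.move_gripper(85,100)
bot.move_to([470,60,380],down(0)); 
c=snap(bot,"f1"); flats(c); st(bot)
print("-- t3"); flats(dict(np.load("pics/t3.npz")))
D=np.radians;th=D(2.7)
for n,p,q in (("c",[416,-215,27],tilted(D(-10),D(260),D(30))),("cu",[416,-215,190],tilted(D(-10),D(260),D(30))),("pu",[618,-177,235],tilted(th,th+np.pi/2,D(60))),("p",[618,-177,93],tilted(th,th+np.pi/2,D(60)))): print(n,bot.ik(p,q))
E
```

```text
flat c [ 416.6 -229.5] u az 79.8 red 28.4 size [103.   56.2]
 t 42.4 p [469.9  59.5 379.6] F [-0.4 -0.6  0.1] M [ 0.01  0.01 -0.02] w 84.8
-- t3
flat c [429.6  14.3] u az 104.1 red nan size [ 56.7 100.5]
flat c [ 416.4 -229.2] u az 79.8 red nan size [102.2  56.4]
flat c [391.5 230.7] u az 96.0 red nan size [ 56.3 101.1]
c [-0.31578319  0.48400665  1.97937305 -0.79199319  0.76910565  0.4665768 ]
cu [-0.31578319  0.17783535  1.90028337 -0.6005282   1.0675484   0.15628859]
pu [-0.58592159  0.81866429  1.03245666  0.84287869  1.93265198 -0.5945419 ]
p [-0.58592159  0.98816735  1.07799338  0.79609074  1.78552367 -0.75832366]flats.py:12: RuntimeWarning: Mean of empty slice.
  cen=np.array(r[0]); k=(P[m][:,:2].mean(0)-cen)@u
  ret = um.true_divide(
```

```bash
cat > go.py <<'E'
from flats import *
from rig import bot
D=np.radians; TH=D(2.7); S=65; ZG=27
BAY={"L":np.array([612.5,-62.5]),"M":np.array([617.6,-170.4]),"R":np.array([620.1,-224.4])}
def pick(cen,az,alpha):
    """az deg: azimuth of top end"""
    a=D(az);u=np.array([np.cos(a),np.sin(a),0]); up=np.array([0,0,1.])
    psi=a-np.pi/2
    if np.cos(psi)<0: psi+=np.pi
    q=tilted(psi,a+np.pi,D(alpha)); app=-up*np.cos(D(alpha))-u*np.sin(D(alpha))
    p=np.append(np.array(cen)-[1.2,.8],ZG)+u*(S-50)
    bot.move_gripper(85,100)
    bot.move_to(p-app*110+[0,0,40],q)
    bot.servo_line(p-app*60,speed=200)
    r=bot.servo_line(p,speed=60,until_force=8); st(bot,f"down {r}")
    if r: return False
    bot.move_gripper(30,100); st(bot,"grip")
    bot.servo_line(p+[0,0,170],speed=150); st(bot,"lift"); return True
def place_pose(bay,side,alpha):
    "side: sign of u' along charger y"
    u=side*np.array([-np.sin(TH),np.cos(TH),0]); q=tilted(TH,np.arctan2(u[1],u[0]),D(90-alpha))
    app=u*np.cos(D(alpha))-np.array([0,0,1])*np.sin(D(alpha))
    p=np.append(BAY[bay],28+S)-(ZG-20)*u
    return p,q,app
E
python3 - <<'E'
from go import *
ok=pick([416.4,-229.5],79.8,30)
if ok:
    p,q,app=place_pose("M",1,30); print(p)
    bot.move_to(p+[0,0,150],q); st(bot,"above")
    snap(bot,"c1s",240,80,420,240,4,"side"); snap(bot,"c1")
E
```

```text
down False t 45.5 p [ 418.  -215.5   27.3] F [ 0.3 -0.6 -0.7] M [ 0.18  0.01 -0.04] w 85.2
grip t 46.0 p [ 418.2 -215.4   27.6] F [-0.7  4.3  8.2] M [ 0.31  0.37 -0.19] w 54.4
lift t 47.2 p [ 417.5 -215.4  196.1] F [ 0.  -0.5 -3.3] M [ 0.55 -0.15  0.02] w 54.8
[ 617.92974515 -177.39222912   93.        ]
above t 48.5 p [ 617.8 -177.   242.6] F [ 0.1  0.1 -3.2] M [-0.89 -0.03 -0.  ] w 54.9
```

View pics/c1s.png

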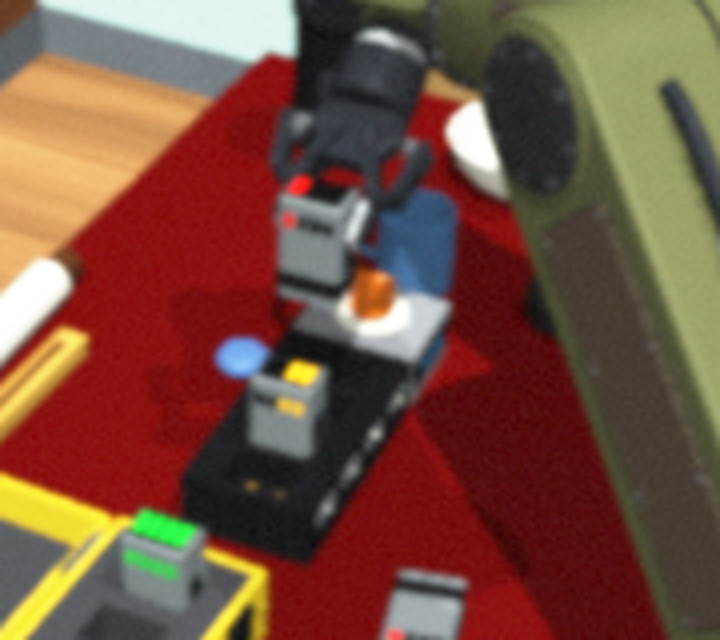

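View pics/c1.png

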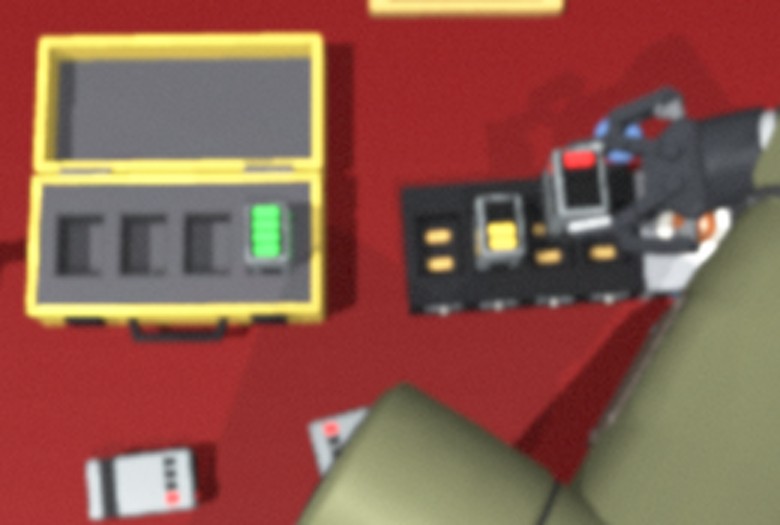

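```bash
python3 - <<'E'
from go import *
c=dict(np.load("pics/c1.npz")); P=cloud(c); Z=P[...,2]; m=(Z>262)&(Z<295); m[:,:370]=0;m[:,402:]=0;m[:155]=0;m[195:]=0
q=P[m]; print(len(q),cv2.minAreaRect(q[:,:2].astype(np.float32)),np.median(q[:,2]))
p,q,app=place_pose("M",1,30)
bot.servo_line(p+[0,0,48],speed=120); s=st(bot,"pre")
r=bot.servo_line(p+[0,0,-3],speed=30,until_force=14); st(bot,f"ins {r}")
E
```

```text
443 ((615.2169799804688, -173.69378662109375), (55.508079528808594, 85.40055084228516), 87.61732482910156) 276.1019984894249
pre t 49.6 p [ 618.2 -177.6  141.9] F [ 0.2 -0.3 -3.2] M [-0.9  -0.05 -0.01] w 54.5
ins True t 51.0 p [ 617.9 -177.4   94.3] F [-0.2 -1.1  4.6] M [0.1  0.19 0.04] w 55.0
```

```bash
python3 - <<'E'
from go import *
p,q,app=place_pose("M",1,30)
r=bot.servo_line(p+[0,0,-3],speed=15,until_force=20); s=st(bot,f"press {r}")
bot.move_gripper(80); st(bot,"open")
bot.servo_line(s["ee_pos"]-app*110+[0,0,10],speed=150)
bot.servo_line(s["ee_pos"]-app*110+[0,0,90],speed=200)
bot.move_to([450,-130,380],down(0))
c=snap(bot,"c2"); flats(c); st(bot)
E
```

```text
press True t 51.2 p [ 617.9 -177.5   94.4] F [-0.7 -0.9  6.6] M [0.13 0.28 0.09] w 54.4
open t 51.6 p [ 617.6 -177.3   93. ] F [ 0.7 -0.7 -0.7] M [-0.41  0.   -0.03] w 79.9
flat c [429.7  14.4] u az 103.9 red nan size [ 56.1 100.7]
flat c [391.4 230.4] u az 95.9 red nan size [ 56.1 102.1]
 t 54.3 p [ 450.5 -130.5  378.8] F [ 0.1 -0.3  0.3] M [ 0.02  0.04 -0.01] w 79.9flats.py:12: RuntimeWarning: Mean of empty slice.
  cen=np.array(r[0]); k=(P[m][:,:2].mean(0)-cen)@u
  ret = um.true_divide(
```

View pics/c2.png

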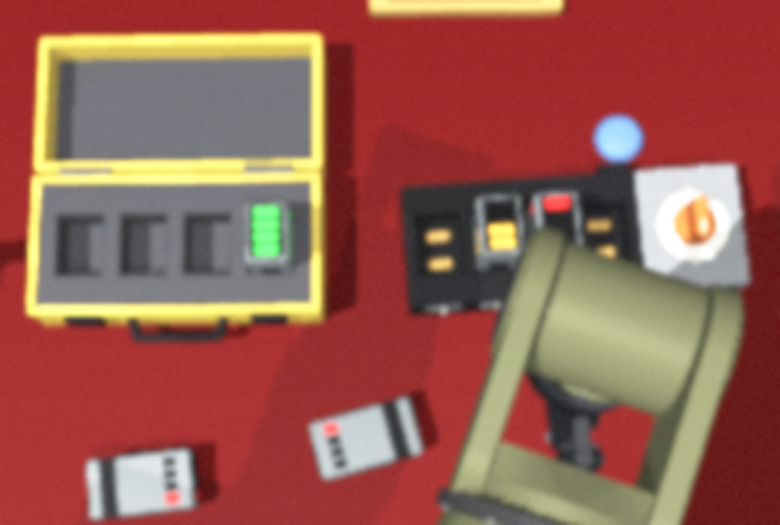

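```bash
python3 - <<'E'
from go import *
p,q,app=place_pose("R",1,45)
for z in (150,0): print(bot.ik(p+[0,0,z],q) is not None)
ok=pick([429.7,14.4],104,45)
if ok:
    bot.move_to(p+[0,0,150],q); st(bot,"above")
    snap(bot,"b1s",240,80,420,240,4,"side"); snap(bot,"b1")
E
```

```text
True
True
down False t 57.5 p [425.   28.4  27.2] F [ 0.4  0.  -0.9] M [ 0.33  0.09 -0.01] w 84.7
grip t 58.0 p [425.1  28.4  27.4] F [-2.3  3.5  5.7] M [ 0.05  0.23 -0.21] w 54.9
lift t 59.2 p [424.5  28.1 196.1] F [-0.1  0.4 -5.5] M [ 0.95  0.25 -0.02] w 54.8
above t 60.5 p [ 620.5 -230.2  242.3] F [-0.   1.  -5.6] M [-0.87 -0.07 -0.03] w 54.8
```

View pics/b1s.png

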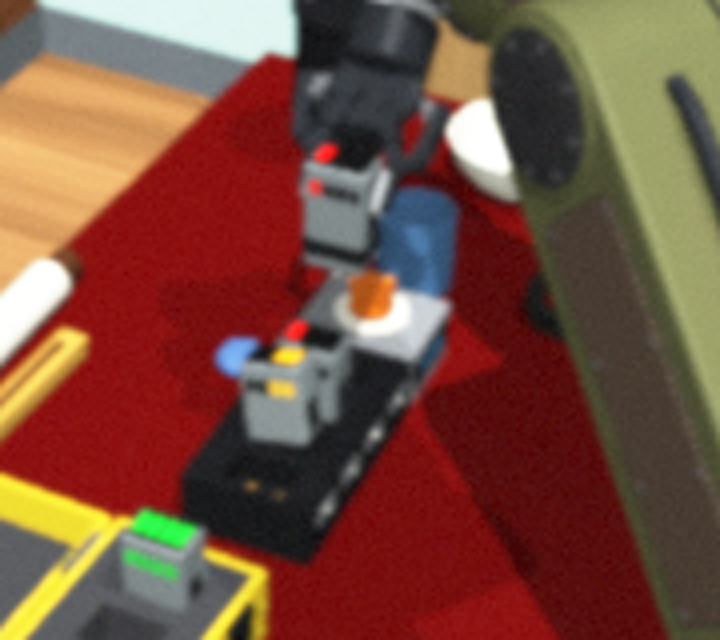

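```bash
cat >> go.py <<'E'
def place(bay,side,alpha):
    p,q,app=place_pose(bay,side,alpha)
    r=bot.servo_line(p+[0,0,48],speed=80,until_force=10); s=st(bot,f"pre {r}")
    if r: return
    r=bot.servo_line(p+[0,0,-3],speed=30,until_force=16); s=st(bot,f"ins {r}")
    if s["ee_pos"][2]>p[2]+4: print("HIGH"); return
    r=bot.servo_line(p+[0,0,-4],speed=15,until_force=20); s=st(bot,f"press {r}")
    bot.move_gripper(80); st(bot,"open")
    b=s["ee_pos"]-app*110
    bot.servo_line(b+[0,0,10],speed=150); bot.servo_line(b+[0,0,90],speed=200); return True
E
python3 - <<'E'
from go import *
if place("R",1,45):
    bot.move_to([450,-130,380],down(0))
    c=snap(bot,"b2"); flats(c); st(bot)
E
```

```text
pre False t 62.1 p [ 620.6 -231.5  141.6] F [-0.3 -0.4 -4.6] M [-0.88 -0.    0.02] w 55.0
ins True t 63.5 p [ 620.4 -231.4   94.1] F [ 0.6 -0.9  4.4] M [0.12 0.27 0.07] w 54.7
press True t 63.7 p [ 620.5 -231.5   94.1] F [-1.3  0.   5.3] M [0.13 0.34 0.1 ] w 54.8
open t 64.1 p [ 620.  -231.2   92.4] F [ 0.5 -0.2  0.1] M [-0.32 -0.04 -0.02] w 79.8
flat c [391.2 230. ] u az 95.4 red nan size [ 56.5 101.6]
 t 66.8 p [ 450.6 -130.6  379. ] F [ 1.  -0.6  0.1] M [-0.01 -0.04  0.04] w 79.8flats.py:12: RuntimeWarning: Mean of empty slice.
  cen=np.array(r[0]); k=(P[m][:,:2].mean(0)-cen)@u
  ret = um.true_divide(
```

```bash
ls pics/b2.png
```

```text
pics/b2.png
```

```bash
python3 - <<'E'
from go import *
p,q,app=place_pose("L",-1,45); print(p)
for z in (150,48,0): print(bot.ik(p+[0,0,z],q) is not None)
ok=pick([391.3,230.4],-84.3,45)
if ok:
    bot.move_to(p+[0,0,150],q); st(bot,"above")
    snap(bot,"a1s",240,80,420,240,4,"side")
E
```

```text
[612.17025485 -55.50777088  93.        ]
True
True
True
down False t 70.1 p [391.8 214.5  27.2] F [-0.4  0.3 -0.1] M [-0.38 -0.03 -0.01] w 85.0
grip t 70.5 p [391.9 214.5  27.4] F [-1.2 -5.   6.1] M [-0.14  0.27  0.23] w 55.0
lift t 71.8 p [391.3 214.6 196.2] F [-0.5  0.8 -4.5] M [-0.93 -0.11  0.05] w 55.1
above t 73.2 p [611.7 -55.3 242.2] F [-0.3 -0.1 -4.9] M [0.82 0.04 0.05] w 54.8
```

View pics/a1s.png

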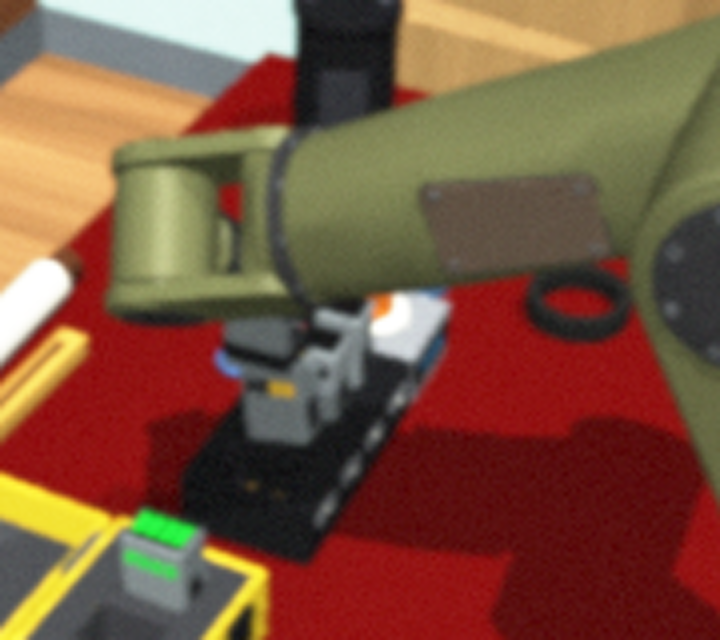

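View pics/b2.png

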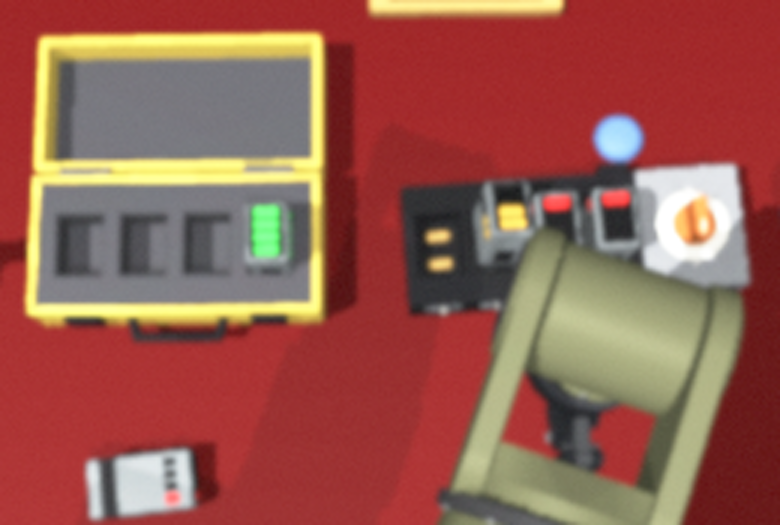

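The half-charged battery is leaning again, this time towards -y, because my carry of B passed too low over it. I'll seat this battery first and then straighten it.

```bash
python3 - <<'E'
from go import *
if place("L",-1,45):
    s=bot.read_state(); bot.servo_line(s["ee_pos"]+[-60,0,60],speed=200)
    bot.move_to([420,60,400],down(0))
    c=snap(bot,"a2"); snap(bot,"a2s",240,80,420,240,4,"side"); st(bot)
    P=cloud(c);Z=P[...,2]
    np.set_printoptions(linewidth=250,suppress=True)
    print(np.round(Z[174:198:3,334:408:2]))
E
```

```text
pre False t 74.7 p [612.4 -55.5 141.6] F [ 0.2 -0.2 -3.5] M [0.84 0.07 0.02] w 55.0
ins True t 76.1 p [612.2 -55.5  94.5] F [-0.2  0.3  4.9] M [ 0.03  0.22 -0.13] w 55.2
press True t 76.3 p [612.3 -55.5  94.5] F [-0.9  0.7  4.5] M [ 0.05  0.25 -0.15] w 54.9
open t 76.7 p [611.6 -55.5  93.2] F [0.1 0.1 0.3] M [0.36 0.01 0.03] w 80.1
 t 79.6 p [420.7  60.  398.1] F [-0.3  0.4 -0.2] M [ 0.02 -0.02 -0.01] w 80.0
[[ 59.  62.  63.  59.  61.  60.  nan  60.  62.  64.  62. 119. 130. 133. 135. 131. 129. 128. 129.  58. 125. 127. 130. 131. 128. 129. 131.  61.  62. 122. 129. 129. 129. 129. 131. 128. 129.]
 [ 56. 128. 124. 126. 122. 131. 129. 125.  60.  62.  89. 118. 129. 132. 133. 133. 134. 133. 129. 110. 129. 128. 132. 129. 127. 134. 132.  56.  85. 120. 130. 133. 127. 133. 129. 131. 131.]
 [124. 128. 134. 127. 131. 128. 128. 129.  59.  56.  89. 117. 133. 133. 134. 132. 134. 131. 129. 108. 130. 129. 130. 129. 130. 129. 132.  56.  83. 116. 127. 130. 131. 125. 130. 131. 133.]
 [110. 125. 130. 130. 131. 125. 129. 127.  60.  54.  83. 114. 134. 139. 141. 134. 135. 135. 134. 106. 127. 132. 129. 131. 127. 129. 128.  59.  82. 112. 129. 126. 130. 130. 126. 127. 129.]
 [109. 127. 126. 127. 131. 131. 125. 127.  58.  55.  84. 107. 138. 142. 136. 135. 136. 136. 137. 136. 128. 125. 129. 132. 131. 130. 127. 122.  68. 109. 128. 129. 125. 128. 131. 128. 133.]
 [ 71. 130. 129. 132. 131. 133. 128. 130.  65.  46.  78. 106. 131. 128. 129. 126. 120. 123. 126.  87. 127. 122. 130. 128. 128. 131. 131. 127.  66. 105. 122. 129. 129. 130. 131. 131. 126.]
 [ 55. 131. 128. 128. 130. 130. 127. 129.  63.  61.  70. 102. 110. 107. 106. 103. 102. 103.  60.  76. 120. 129. 127. 125. 126. 129. 125. 126.  64. 102. 120. 124. 125. 122. 120. 119. 116.]
 [ 45. 124. 127. 126. 127. 125. 127. 123.  58.  57.  67.  85.  84.  86.  87.  81.  85.  76.  62.  69. 101. 103. 104. 101.  93.  96.  90.  61.  57.  85.  85.  84.  83.  81.  77.  52.  57.]]
```

View pics/a2.png

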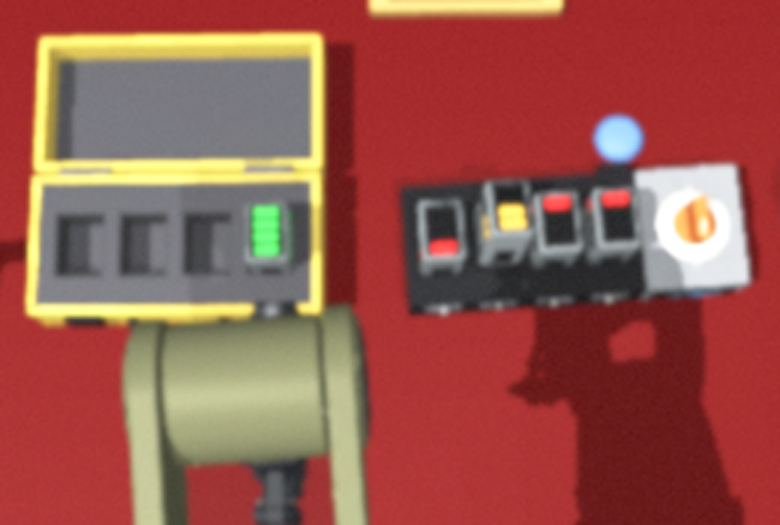

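View pics/a2s.png

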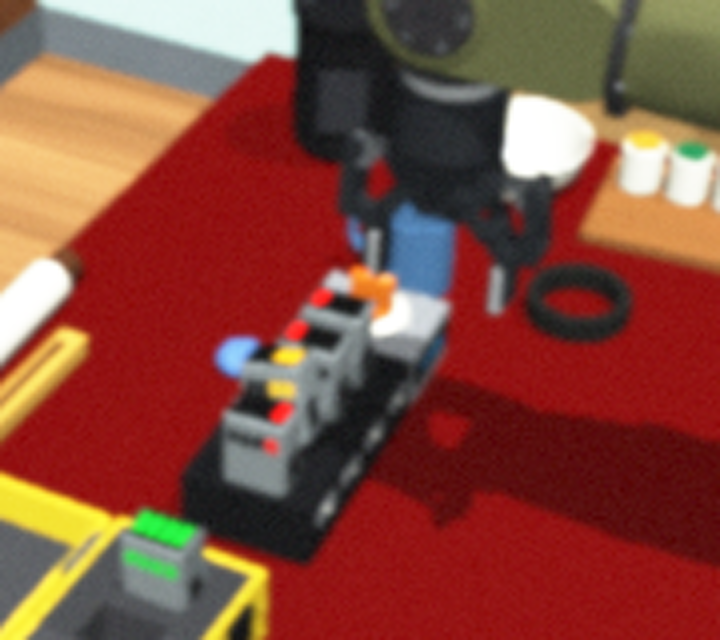

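```bash
python3 - <<'E'
from snap import *
c=dict(np.load("pics/a2.npz")); P=cloud(c); Z=P[...,2]
np.set_printoptions(linewidth=250,suppress=True)
print(np.round(Z[168:200:1,352:378]))
def fit(u0,u1,v0,v1,lo):
    q=P[v0:v1,u0:u1].reshape(-1,3); q=q[np.isfinite(q[:,2])]; q=q[q[:,2]>lo]; cen=q.mean(0)
    A=np.c_[np.ones(len(q)),q[:,:2]-cen[:2]]; k=np.linalg.lstsq(A,q[:,2],rcond=None)[0]; print(cen.round(1),np.degrees(np.arctan(k[1:])).round(1), cv2.minAreaRect(q[:,:2].astype(np.float32)))
fit(358,372,171,188,124)
fit(358,372,171,178,124); fit(358,372,179,187,124)
fit(337,348,178,195,118)
cv2.imwrite("pics/hz.png",cv2.resize(c["image"][160:215,330:415],None,fx=9,fy=9,interpolation=cv2.INTER_CUBIC))
E
```

```text
[[ -0.   0.  -5.   0.   6.   0.   1.   3.  -0.  -3.  -5.  -4.  -3.  -5.   3.  -1.  -4.   2.   6.   1.  -3.   0.  -4.  -4.  60.  62.]
 [ -0.  -0.   2.  -2.  -1.   1.   0.  -2.  -2.   0.  60.  56.  53.  60.  57.  62.  60.  60.  58.  60.  58.  54.  57.  61.  64.  61.]
 [ 62.  59.  59.  57.  61. 127. 133. 131. 129. 126. 130. 132. 131. 128. 128. 124. 128. 129. 129.  59.  60.  65.  60.  60.  62.  62.]
 [ 61.  59.  63.  56.  63. 130. 132. 131. 134. 132. 129. 133. 128. 132. 127. 132.  nan 131. 128.  59.  59.  63.  57.  60.  62.  60.]
 [ 56.  63.  59.  62. 122. 130. 127. 129. 133. 132. 131. 131. 136. 130. 132. 129. 130. 129. 126.  61.  59.  61.  63.  60.  60.  57.]
 [ 58.  60.  58.  60. 122. 130. 131. 131. 132. 133. 134. 132. 129. 130. 132. 131. 128. 129. 130.  60.  57.  63.  61.  58.  63.  55.]
 [ 64.  55.  62. 108. 119. 130. 130. 133. 133. 133. 135. 133. 131. 127. 129. 132. 128. 131. 129.  60.  58.  61. 125. 127. 127. 126.]
 [ 62.  60.  54. 106. 119. 128. 132. 133. 131. 129. 134. 134. 135. 133. 132. 135. 132. 129. 129.  56.  61. 128. 129. 128. 128. 129.]
 [ 61.  56.  58. 106. 118. 128. 134.
[... 3009 characters left out ...]
9.  53.  57.]
 [ 61.  53.  61.  56.  59.  57.  54.  53.  52.  46.  50.  47.  52.  58.  62.  59.  57.  61.  62.  62.  58.  65.  60.  59.  59.  58.]]
[ 629.1 -124.5  133.7] [-8.8  5.2] ((629.826416015625, -125.22561645507812), (36.533172607421875, 48.744415283203125), 87.17205810546875)
[ 644.  -124.7  131.4] [-8.7  5.6] ((644.3605346679688, -125.46598815917969), (18.85199737548828, 36.436302185058594), 1.0463812351226807)
[ 619.1 -124.3  135.5] [-12.5   4.9] ((619.2118530273438, -124.61984252929688), (21.662513732910156, 37.44050979614258), 0.10869508236646652)
[612.4 -62.6 128.9] [-0.1  0.4] ((612.5267944335938, -62.654476165771484), (27.855581283569336, 47.04252624511719), 88.3531494140625)
```

View pics/hz.png

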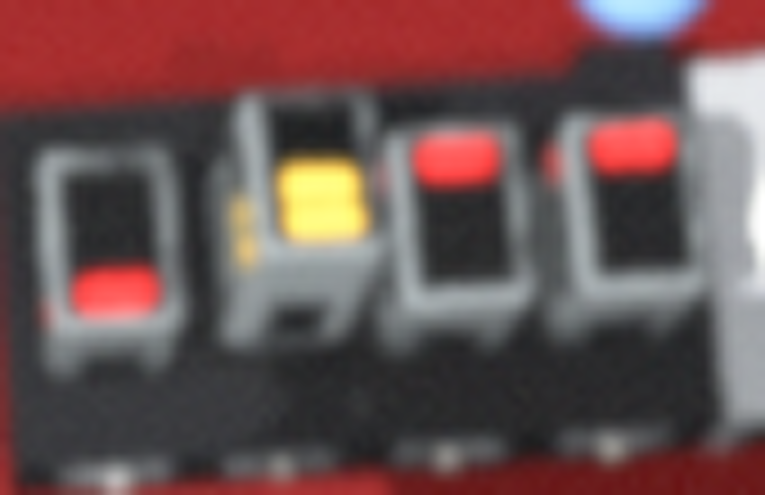

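```bash
python3 - <<'E'
from go import *
c=dict(np.load("pics/a2.npz"))
a=ray(c,364,169.6,129.5); b=ray(c,364,187.2,138.5); l=ray(c,356.6,178.5,134); r=ray(c,371.4,178.5,132)
print(a,b,np.linalg.norm(a-b),l,r,np.linalg.norm(l-r))
top=np.array([(a[0]+b[0])/2-1.6,(l[1]+r[1])/2-1.1,134]); print(top)
n=np.array([np.tan(D(9.5)),-np.tan(D(5.2)),1]); n/=np.linalg.norm(n)
q=ori([np.cos(TH),np.sin(TH),0],-n); p=top-24*n; print(p, "foot",top-100*n)
bot.move_gripper(82,50)
bot.move_to(p+n*110,q)
r=bot.servo_line(p,speed=60,until_force=6); st(bot,f"down {r}")
snap(bot,"hg",240,80,420,240,4,"side")
E
```

```text
[ 657.33617602 -125.11420236  129.5       ] [ 605.4135952  -122.14686597  138.5       ] 52.78029447333648 [ 631.41223902 -103.25838722  134.        ] [ 630.85436907 -144.1869844   132.        ] 40.98123089059675
[ 629.77488561 -124.82268581  134.        ]
[ 625.82960413 -122.67709513  110.4239275 ] foot [ 613.33621276 -115.88272465   35.76636457]
down False t 83.1 p [ 625.9 -122.7  110.7] F [ 0.3 -0.1  0.1] M [-0.01 -0.06  0.02] w 82.2
```

View pics/hg.png

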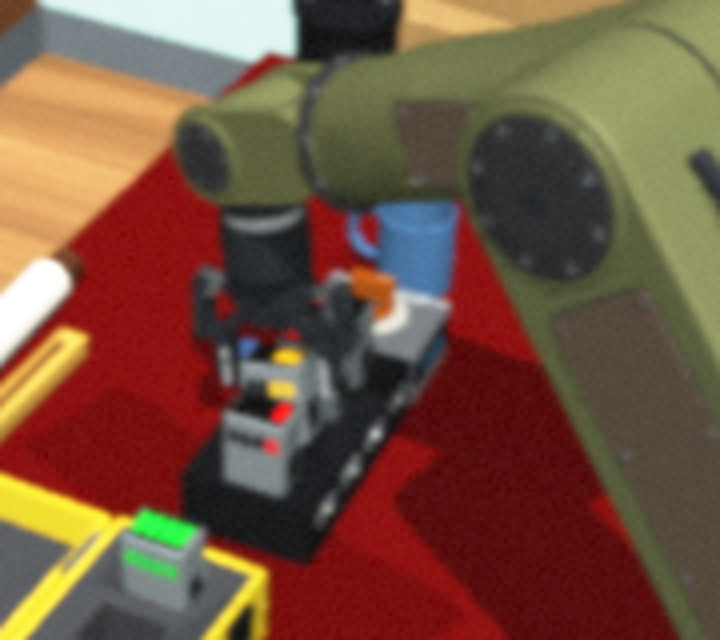

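```bash
python3 - <<'E'
from go import *
n=np.array([np.tan(D(9.5)),-np.tan(D(5.2)),1]); n/=np.linalg.norm(n)
p=np.array([625.83,-122.68,110.42])
bot.move_gripper(30,50); st(bot,"grip")
r=bot.servo_line(p+12*n,speed=30,until_force=25); st(bot,f"lift {r}")
h=np.array([615.2,-116.4,0])
r=bot.servo_line(h+[0,0,124],down(TH),speed=20,until_force=25); st(bot,f"upright {r}")
snap(bot,"hu",280,110,380,220,6,"side")
E
```

```text
grip t 83.5 p [ 626.  -122.7  110.6] F [0.4 0.4 1.8] M [-0.08 -0.31  0.01] w 55.2
lift False t 84.1 p [ 627.7 -123.8  122.2] F [-0.6 -0.2 -3.4] M [-0.08 -0.08 -0.02] w 55.2
upright False t 85.0 p [ 615.3 -116.5  124. ] F [ 0.1 -0.1 -4.6] M [ 0.05  0.   -0.04] w 55.5
```

View pics/hu.png

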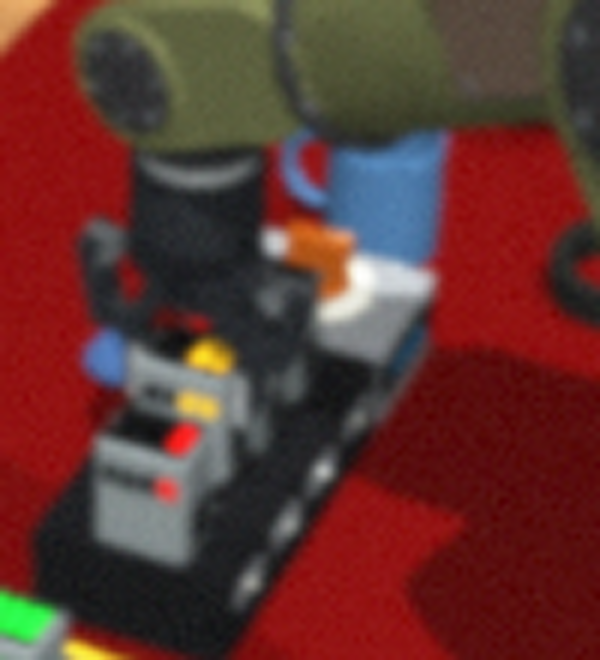

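Free of contact forces and upright. Lowering it home.

```bash
python3 - <<'E'
from go import *
h=np.array([615.2,-116.4,0])
r=bot.servo_line(h+[0,0,98],speed=25,until_force=16); s=st(bot,f"ins {r}")
if s["ee_pos"][2]<108:
    bot.servo_line(h+[0,0,97],speed=15,until_force=20); st(bot,"press")
    bot.move_gripper(80); st(bot,"open")
    bot.servo_line(h+[0,0,250],speed=150)
    bot.move_to([420,60,400],down(0))
    c=snap(bot,"e1"); snap(bot,"e1s",240,80,420,240,4,"side"); st(bot)
    P=cloud(c);Z=P[...,2]
    def fit(n,y,x=617,z=128,hw=16):
        m=np.isfinite(Z)&(abs(P[...,0]-x)<22)&(abs(P[...,1]-y)<13)&(Z>z-30)&(Z<z+30); q=P[m]; cen=q.mean(0)
        A=np.c_[np.ones(len(q)),q[:,:2]-cen[:2]]; k=np.linalg.lstsq(A,q[:,2],rcond=None)[0]; print(n,len(q),"z",np.median(q[:,2]).round(1),"slopes",np.degrees(np.arctan(k[1:])).round(1))
    fit("L",-62,614);fit("half",-115.4,616);fit("M",-169.5,619);fit("R",-223.5,621);fit("case",100.5,617,122)
E
```

```text
ins True t 85.7 p [ 615.2 -116.3  106.5] F [-2.1  1.5  6.1] M [ 0.    0.64 -0.07] w 55.6
press t 86.0 p [ 615.2 -116.3  106.4] F [-1.2  1.8  6.8] M [-0.03  0.69 -0.05] w 55.7
open t 86.4 p [ 614.8 -116.1  105.3] F [-0.3  0.   0.7] M [ 0.02 -0.03 -0.02] w 80.1
 t 88.7 p [420.6  59.5 399.1] F [-0.2 -0.1  0.6] M [-0.02 -0.05 -0.02] w 79.7
L 150 z 129.0 slopes [-0.8 -0.7]
half 144 z 128.8 slopes [ 0.8 -0.7]
M 146 z 129.1 slopes [1.  1.3]
R 150 z 129.3 slopes [-0.6 -0.1]
case 143 z 123.0 slopes [-0.4  0.2]
```

View pics/e1.png

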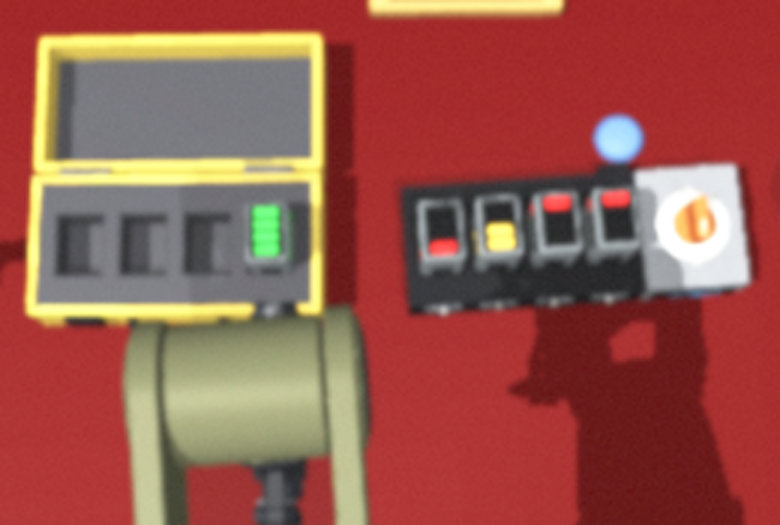

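View pics/e1s.png

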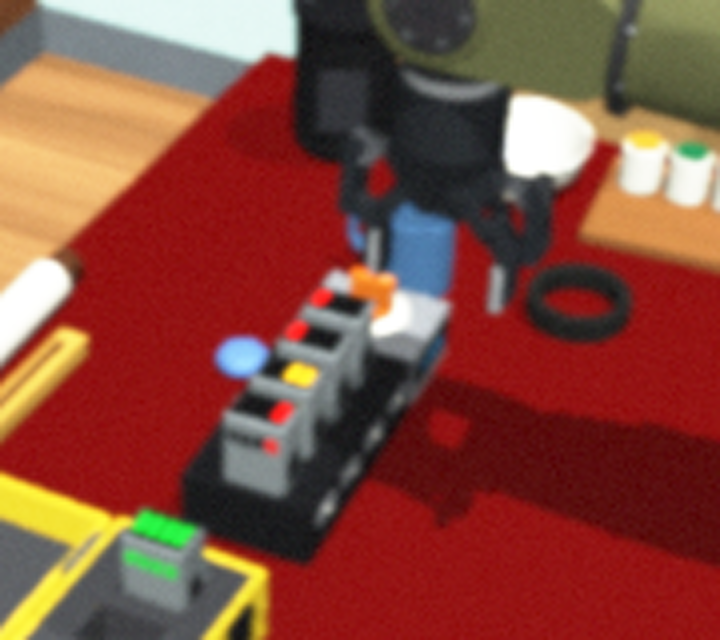

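```bash
python3 - <<'E'
from go import *
p=np.array([624.4,-308.8,97]); th=TH
bot.move_gripper(45,25)
bot.move_to([560,-250,300],down(th+D(90)))
bot.move_to(p+[0,0,90],down(th+D(90)))
r=bot.servo_line(p,speed=80,until_force=8); st(bot,f"down {r}")
bot.move_gripper(5,25); st(bot,"grip")
for a in (70,50,30,27):
    bot.servo_line(p,down(th+D(a)),speed=60); st(bot,a)
bot.move_gripper(45); st(bot,"open")
bot.servo_line(p+[0,0,110],speed=120)
bot.move_to([420,60,400],down(0))
c=snap(bot,"z1"); snap(bot,"z1s",240,80,420,240,4,"side"); snap(bot,"z1f",0,0,640,400,1.2)
P=cloud(c);Z=P[...,2];m=(Z>88)&(Z<115);m[:,:412]=0;m[:,445:]=0;m[:165]=0;m[210:]=0
print(cv2.minAreaRect(P[m][:,:2].astype(np.float32)))
E
```

```text
down False t 92.9 p [ 624.7 -308.9   97.7] F [ 0.9  0.5 -0.4] M [ 0.04 -0.01 -0.04] w 44.7
grip t 93.3 p [ 624.5 -308.8   97.4] F [-0.9  1.1  2.6] M [0.19 0.21 0.01] w 13.0
70 t 93.8 p [ 624.5 -308.7   97.4] F [-0.7  1.6  5.8] M [ 0.49  0.26 -0.02] w 13.4
50 t 94.3 p [ 624.6 -308.5   97.4] F [-0.4  4.5  5.9] M [ 0.65  0.15 -0.02] w 13.5
30 t 94.8 p [ 624.7 -308.4   97.4] F [0.2 4.2 4.6] M [ 0.74  0.06 -0.07] w 13.6
27 t 95.1 p [ 624.8 -308.6   97.4] F [2.1 3.1 5.3] M [ 0.51 -0.38  0.7 ] w 13.7
open t 95.5 p [ 624.2 -308.9   96.7] F [-0.5  0.6 -0.6] M [-0.03  0.01 -0.1 ] w 45.2
((625.719970703125, -307.5853271484375), (14.011266708374023, 41.84070587158203), 32.418975830078125)
```

View pics/z1.png

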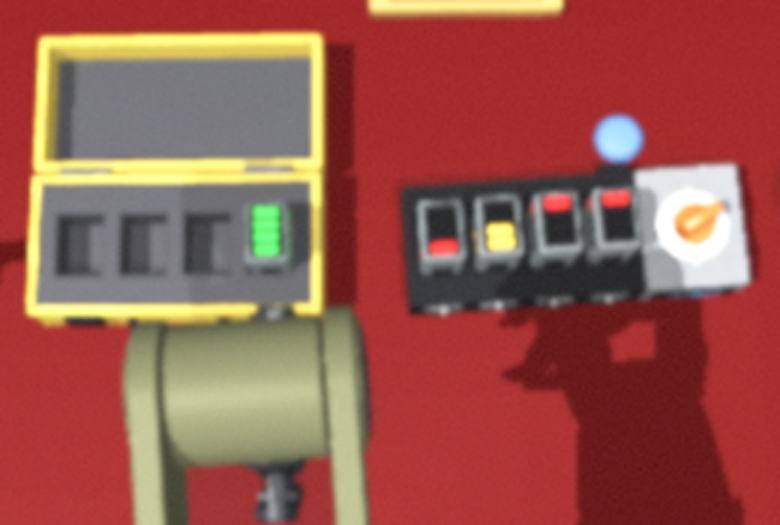

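View pics/z1f.png

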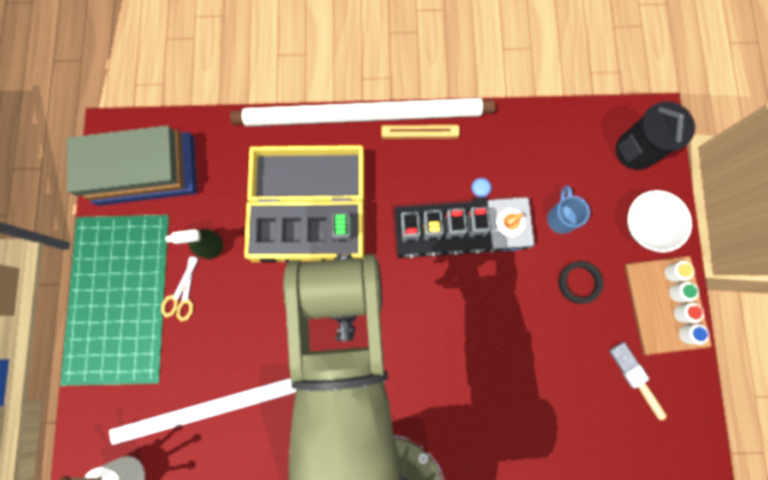

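Switch is on: the bar is at 32.4° − 90° = −57.6°, which is 60° from the charger's x, and its stop was felt. All batteries are seated and the other items are in place, so I'm handing in.

```bash
python3 -c "
from rig import bot
print(bot.finish_job())"
```

```text
the job is handed in; nothing more can be done
None
```

The changeover is done and handed in at about 98 s, but I knocked the half-charged battery askew twice along the way and had to set it straight.

**What I did:** I switched the charger off before drawing any battery. The one charged battery went into the case slot nearest the charger. The three flat batteries went foot down into the three free bays. I then switched the charger back on.

**Last checks:**
- **Batteries in the charger:** all four tops read about 129 mm and level within the measurement noise. That is the height the half-charged battery stood at to begin with.
- **Battery in the case:** its top reads 123 mm, against about 122 mm expected when fully home.
- **Switch:** the bar lies 60° clockwise of the charger's x axis, and I felt it reach the stop.
- **Other things on the table:** the paperweight, mug, tape roll, sprayer and scissors look unmoved in the last top view. I compared these by eye only.

**What went wrong:**
- **Half-charged battery:** I carried batteries too low over it twice, and it tipped inside its bay both times. I pushed it upright the first time. The second time I gripped it, lifted it about 12 mm, straightened it and pressed it home. It is back at its starting position and height and, as far as I can tell, never fully left its bay.
- **Charged battery:** the first of those knocks turned it in the grip and its first insertion stopped on the foam. I stood it on the table, gripped it again and then seated it.
- **Flat battery moved:** one flat battery shifted a few centimetres during the run, as you said might happen. I measured its new position before picking it up.

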